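# Check the glaze scale: tare the bowl to zero and prove it with the 500 g weight

### The arm

A 6-joint arm with a two-finger parallel gripper is mounted at the origin on the work surface. World frame = base frame: x ahead of the robot, y to its left, z up, the work surface at z = 0. Lengths are in m, angles in rad, forces in N, time in s.
With the tool pointing down it reaches from about 0.4 to 0.825 m from the base axis. Payload 7 kg.
Tool frame: the origin (TCP) lies on the centre line of the jaws, within the pads' length; the fingertips stand 25 mm ahead of it and the grasp point (between the pads) lies 6 mm ahead of it; z points along the fingers, y is the direction in which the jaws open and shut (so a half turn about z gives the same grasp; the last joint's range is limited). The gripper opens to 88 mm and grips with 3 to 60 N. Pads are 19 mm wide; open, the fingers measure 130 mm over their backs; the gripper's body (78 mm by 193 mm) begins 47 mm behind the grasp point.
Start: joints at [1.429, 0.359, 0.012, 0, -1.224, -0.288], TCP at [0.281, 0.614, 0.252] pointing down, gripper open.
Joint ranges: [-3.07, 3.07], [-1.43, 2.12], [-1.02, 1.25], [-3.03, 1.67], [-3.05, -0], [-3.03, 3.03]. Speed limits (rad/s): [2.39, 2.39, 3.01, 3.14, 3.14, 3.14].

### API

Orientations are given as [roll, pitch, yaw] about the fixed x, y, z axes, in that order (R = Rz(yaw) Ry(pitch) Rx(roll)).
In Python, from station import * gives the robot as it stands. The module is installed in compiled form; this text tells all that it offers.
- The arm moves only by the tool step_arm, never from a script. Its argument "commands" is text: rows parted by semicolons, each of 6 numbers parted by spaces: the shift along the tool's x, y, z in mm, then the turn, a rotation vector about the tool's x, y, z in rad. A call has 1 to 8 rows; each row shifts and turns the commanded pose from where the row before left it, along the tool's axes as they then stand; what a row does not reach is not made up. A row lasts 1/8 s, in which the tool goes at most 62.5 mm and 10.7 degrees, less where a joint would pass 70% of its speed; a pose out of reach is approached as far as the arm can. A call is refused whole if a number of a shift passes 62.5 or a number of a turn 0.188, either way. A call with a gripper value outside its range is refused whole. "jaw" is the finger opening in mm, from 0 to 87.6, set as the call begins (left out, the last holds). The fingers move at their own pace and stop on an object; "grip_force" is the grip in N (left out, the last holds). Time passes only in rows, so rows that do not move let the fingers close. It gives the time, the measured TCP pose, the force and the opening at its end, in the units of the state.
- get_state(): the state, without advancing time (a new reading comes with each control period).
- grab_frame(name): name is "scene" or "top" or "wrist"; returns a dict with "frame" (480x640x3 uint8, red, green, blue), "fovy" (degrees; the focal length in pixels is half the picture's height over the tangent of half this angle, whatever the lens; pixels are square), "cx", "cy" (the principal point, pixels), "k1" (the pictures are not rectified: a ray, as slopes to the right and down, at radius r is drawn at 1 + k1 r^2 times it, then the intrinsics apply), "rvec" (rotation vector, rad) and "tvec" (3), from world to camera coordinates, as OpenCV has them; the wrist camera has in their place "tool_from_camera" (4x4, takes a point from camera to tool coordinates, whose origin is the TCP and whose axes are the flange's). Camera axes: x right, y down, z forward; pixel columns grow to the right and rows downward; lengths in m; the calibration is good to about 2 mm. A picture is of the moment at which its call begins: read the wrist's pose just before it. There is no depth.
- job_done(): hands the job in, once; it reports no verdict.
Trained networks look in a picture, given as the dict that the camera call returned (one of the last four; its "shot" number tells which), for a name from the list of things; names that differ only in an ending like _2 or _b are one class to them, and where a whole thing is asked for, a point or a joint stands for the part that bears it (a point fixed in the world has none). Each returns a list of dicts, best first, with "conf" (0 to 1); they miss things now and then, are a little off and sometimes report something else, mostly with a low value. They report only what shows in the picture. A call takes as long as a camera call. They do not tell look-alikes from the thing itself.
- recognise(picture, name): "pixel" ([column, row] in pixels, amid what is visible of it).
The state is a dict: "t": time; "q": joint angles; "qd": joint speeds; "joint_efforts": joint torques, N m; "eef_pos": TCP position; "ee_rot": TCP orientation; "force": force on the tool from outside, world axes, zero at the start; "moment": the same for the moment, N m; "width": finger opening in m.
Only numpy, scipy, OpenCV 4.12 (cv2) and the standard library are available. Lean on these libraries where they do the work, as an engineer would, in place of code of your own. Each camera call takes 0.05 s, during which the arm holds its last target.

### The job

Check the dial scale before the glaze is weighed out: take the yellow-labelled jar off its pan and stand it in the free place of the wooden jar tray, then set the empty orange bowl in the middle of the pan and turn the black tare knob until the dial's black pointer stands on the red zero mark, within one small division, and let go. Then stand the 500 g weight (the larger of the two) gently in the bowl, so that the blue 500 g mark comes to the pointer. Do not bang the pan down to its stop, and leave the other jars, the small weight and the brush where they are.

Things in the scene. Friction and masses are not known exactly. Their poses are not given: they have to be found in the camera images.
- scale: Green dial scale, fixed, 240 (x) x 330 (y) mm, top 70 mm high. Origin under its centre; x away from the operator, y to the left. Pan on the left, white dial disc (150 mm) on the right, tare knob before it. The load turns the disc counter-clockwise seen from above, 1500 g a turn; its 75 divisions of 20 g (0.084 rad) count clockwise. Disc and pointer lie under a clear cover, its top 79 mm high
- pan_top (a point): Centre of the upper face of the round steel pan (150 mm across, flat, with a 2 mm raised edge), 92 mm above the table when empty. Same axes as the scale. The pan sinks on its spring 10 mm for each kg (1 N per mm nearly) and has its stop 20 mm down
- pan (a joint): How far the pan has sunk, m: 0 when empty, 0.010 per kg, stop at 0.020
- tare_knob (a joint): Turn of the tare knob, rad: grows counter-clockwise seen from above; range -6 to 6, starts between -0.4 and 0.7. Friction about 0.05 N m, it stays where it is left. The knob alone turns the pointer: the same way, 0.6 rad for each rad of knob. With the bowl on, the zero mark lies counter-clockwise of the pointer
- knob_grip (a point): Point on the vertical axis of the round black tare knob (50 mm across, 34 mm tall), 18 mm above its lower face and 103 mm above the table: the height to grip, at any angle. The knob's top is 119 mm above the table; its lower face is 15 mm above the housing top and 6 mm above the dial's cover
- pointer_tip (a point): Tip of the black pointer, 64 mm from the dial's centre. It is turned by the tare knob only; the load turns the disc beneath it
- dial_center (a point): Centre of the dial, axis of both disc and pointer, 75 mm above the table
- zero_mark (a point): Point on the red zero mark of the dial disc, 64 mm from its centre, where the pointer tip must stand for zero. It turns with the disc: 4.19 rad counter-clockwise per kg on the pan, from the scale's +x when the pan is empty
- mark_500 (a point): Point on the blue 500 g mark of the disc, 64 mm from its centre, a third of a turn (2.094 rad) clockwise from the zero mark; it turns with the disc
- jar: White pigment jar with yellow label and white cap, closed, standing on the pan at the start, about 0.25 to 0.45 kg. Origin at the centre of its underside, z up. Body 62 mm across and straight up to 92 mm, cap 55 mm across, 123 mm tall in all
- free_place (a point): Centre of the floor of the free place in the light wooden jar tray (fixed), 8 mm above the table. The tray has three places in a row along its y, 88 mm apart, each 88 (x) by 82 (y) mm inside; walls 6 mm thick, their top 30 mm above the table. The free place is at its -y end, towards the scale; green jars fill the others. Axes: x across the row, y along it
- green_jar_a: Green jar with white label, same shape as the other jars, in the middle place of the tray; leave it
- green_jar_b: Green jar with red label in the far place of the tray; leave it
- bowl: Orange round mixing bowl, empty, 124 mm across, 50 mm high, upright wall 8 mm thick from 14 mm up to the rim, floor 7 mm thick, foot 100 mm across, about 0.2 to 0.3 kg. Origin at the centre of its underside, z up
- weight_500: 500 g steel check weight, the larger of two on a dark board (12 mm thick) at the right. Origin at the centre of its underside, z up. Body 40 mm across up to 44 mm, neck, then a round grip head 28 mm across from 52 to 70 mm (top)
- weight_200: 200 g steel weight, 31 mm across and 52 mm tall; leave it. It and the larger one stand about 90 mm apart, either way round
- brush: Paint brush lying on the table, 200 mm long; leave it
Things that resemble listed ones, but are neither listed nor needed, are in the scene too. Of the things shaped like the bowl, the orange one is meant.

How it is judged:
On the way, in this order (a step that is already met when the one before it is completed fails the run):
1. the yellow-labelled jar stands upright in the free place of the tray, let go (distance between jar and free_place below 0.02 m and angle between jar's own z axis and vertical below 0.1 rad and contact force between jar and the fingers below 0.1 N), for 0.2 s.
2. the bowl stands on the pan, let go (horizontal distance between bowl and pan_top below 0.025 m and angle between bowl's own z axis and vertical below 0.1 rad and contact force between bowl and scale above 1 N and contact force between bowl and the fingers below 0.1 N), for 0.2 s.
3. with the empty bowl on the pan, the pointer is within one division (20 g) of zero and the knob is let go (horizontal distance between pointer_tip and zero_mark below 0.0054 m and contact force between each of scale, bowl and the fingers below 0.1 N and horizontal distance between bowl and pan_top below 0.025 m and contact force between bowl and scale above 1 N and contact force between bowl and weight_500 below 0.1 N), for 0.5 s.
At the end, for the whole second after the job is handed in: The 500 g weight stands upright on the floor of the bowl, the bowl stands within 25 mm of the middle of the pan, both at rest, and the blue 500 g mark is within 7.5 mm (28 g) of the pointer tip; the yellow-labelled jar stands upright in the free place of the tray, within 20 mm of its centre (horizontal distance between pointer_tip and mark_500 below 0.0075 m and z of weight_500 in the frame of bowl between 0.004 and 0.012 m and horizontal distance between weight_500 and bowl below 0.035 m and angle between each of weight_500, bowl, jar's own z axis and vertical below 0.1 rad and horizontal distance between bowl and pan_top below 0.025 m and contact force between bowl and scale above 5 N and linear speed of each of weight_500, bowl below 0.02 m/s and distance between jar and free_place below 0.02 m); the robot touches nothing.
It fails at once if the pan was banged down to its stop (value of joint pan above 0.019 m).
It fails at once if a green jar, the small weight or the brush was shifted by more than 30 mm (distance of any of green_jar_a, green_jar_b, weight_200, brush from where it was at the start of the episode above 0.03 m).
It also fails if it takes over 72 s, if anything falls off the work surface, if the arm or the gripper's body presses on something with over 40 N, if the wrist force passes 120 N, or if a joint passes its speed limit or range.

## Working session

There is one attempt and no reset: what is moved stays moved. The work goes in short steps, Python scripts to look and compute and a tool call to move; the robot and the scene stay as the last step left them, time stands still between calls to the robot, and variables do not carry over. Pictures are saved under pics/ and viewed, and the job is handed in when it is done.

Besides the shell and the picture viewer there is one more tool, called as name(argument=value, ...) on one line, values as JSON. step_arm: Moves the arm, as the interface text tells. Its arguments: {"type":"object","properties":{"commands":{"type":"string"},"jaw":{"type":"number"},"grip_force":{"type":"number"}},"required":["commands"]}

```bash
mkdir -p pics; cat > h.py <<'E'
from station import *
import numpy as np, cv2
def save(p,n,scale=1,crop=None):
    f=p["frame"]
    if crop: f=f[crop[1]:crop[3],crop[0]:crop[2]]
    if scale!=1: f=cv2.resize(f,None,fx=scale,fy=scale,interpolation=cv2.INTER_CUBIC)
    cv2.imwrite("pics/"+n+".png",f[:,:,::-1])
E
python3 - <<'E'
from h import *
s=get_state();print({k:np.round(v,3).tolist() for k,v in s.items()})
for n in("scene","top","wrist"):
    p=grab_frame(n);save(p,n+"0")
    print(n,{k:(np.round(v,4).tolist() if not isinstance(v,str) else v) for k,v in p.items() if k!="frame"})
E
```

```text
{'t': 0.0, 'q': [1.429, 0.359, 0.011, -0.0, -1.224, -0.288], 'qd': [0.0, 0.002, -0.0, 0.001, 0.001, 0.002], 'joint_efforts': [0.003, -58.272, 29.305, 6.997, 0.007, -0.0], 'eef_pos': [0.281, 0.613, 0.251], 'ee_rot': [3.14, -0.0, -0.43], 'force': [0.197, 0.64, -1.225], 'moment': [0.005, 0.002, -0.007], 'width': 0.088}
scene {'fovy': 43.4556, 'cx': 331.4017, 'cy': 237.7672, 'k1': 0.0659, 'rvec': [1.9113, 1.5005, -0.6113], 'tvec': [-0.1775, -0.2607, 1.6791], 'shot': 1}
top {'fovy': 45.683, 'cx': 307.1869, 'cy': 231.5528, 'k1': -0.1606, 'rvec': [2.1804, -2.1562, 0.0918], 'tvec': [0.036, 0.4974, 1.2723], 'shot': 2}
wrist {'fovy': 67.2889, 'cx': 321.0769, 'cy': 237.0862, 'k1': -0.0551, 'tool_from_camera': [[0.001, -0.9582, -0.2861, 0.078], [1.0, 0.0009, 0.0004, -0.0003], [-0.0001, -0.2861, 0.9582, -0.133], [0.0, 0.0, 0.0, 1.0]], 'shot': 3}
```

View pics/scene0.png

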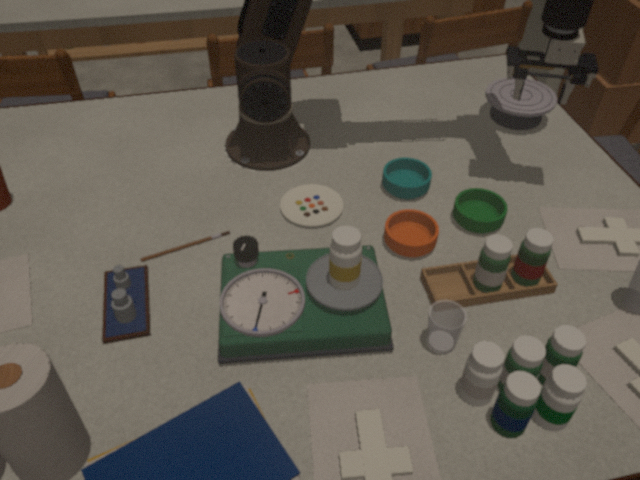

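View pics/top0.png

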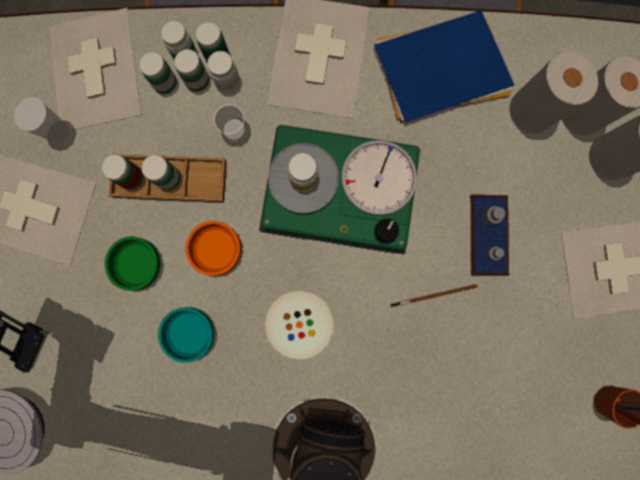

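View pics/wrist0.png

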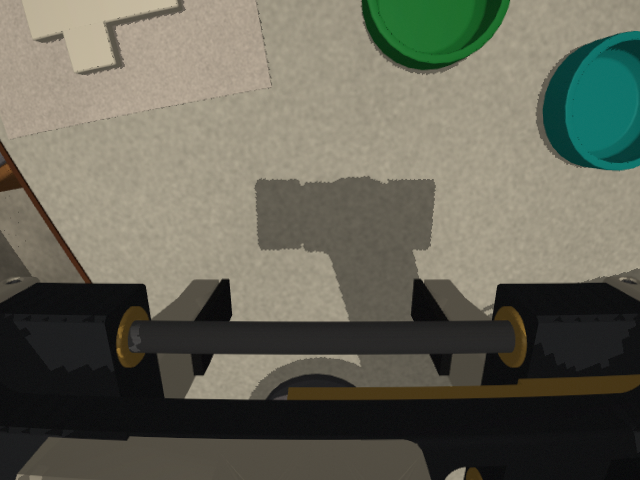

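The two views show the same layout: orange bowl at top (213,248), with green (133,264) and teal (187,334) bowls as look-alikes. The yellow-labelled jar is at top (303,172), the free tray place at (205,180), the knob at (387,231), and the weights at (496,214) and (496,253). Next I measure.

```bash
cat >> h.py <<'E'
from scipy.optimize import least_squares
def K(p):
    f=p["frame"].shape[0]/2/np.tan(np.radians(p["fovy"])/2); return f
def pose(p,st=None):
    if "rvec" in p:
        R=cv2.Rodrigues(np.array(p["rvec"],float))[0]; return R,np.array(p["tvec"],float).ravel()
    from scipy.spatial.transform import Rotation as Ro
    T=np.eye(4);T[:3,:3]=Ro.from_euler("xyz",st["ee_rot"]).as_matrix();T[:3,3]=st["eef_pos"]
    M=np.linalg.inv(T@np.array(p["tool_from_camera"])); return M[:3,:3],M[:3,3]
def proj(p,X,st=None):
    R,t=pose(p,st);c=np.atleast_2d(X)@R.T+t
    s=c[:,:2]/c[:,2:];r2=(s**2).sum(1,keepdims=True);s=s*(1+p["k1"]*r2)
    return s*K(p)+[p["cx"],p["cy"]]
def ray(p,px,st=None):
    R,t=pose(p,st);d=(np.array(px,float)-[p["cx"],p["cy"]])/K(p);s=d.copy()
    for _ in range(20): s=d/(1+p["k1"]*(s@s))
    return -R.T@t, R.T@np.array([s[0],s[1],1.])
def onz(p,px,z,st=None):
    o,d=ray(p,px,st);return o+d*(z-o[2])/d[2]
def tri(views):
    A=np.zeros((3,3));b=np.zeros(3);L=[]
    for v in views:
        o,d=ray(*v);d=d/np.linalg.norm(d);P=np.eye(3)-np.outer(d,d);A+=P;b+=P@o;L.append((P,o))
    X=np.linalg.solve(A,b);return X,[float(np.linalg.norm(P@(X-o))) for P,o in L]
E
python3 - <<'E'
from h import *
a=grab_frame("scene");b=grab_frame("top")
import pickle;pickle.dump((a,b),open("f0.pkl","wb"))
for n in["scale","pan_top","tare_knob","knob_grip","pointer_tip","dial_center","zero_mark","jar","bowl","weight_500","weight_200","green_jar_a","free_place"]:
    for q in(a,b):
        try:print(n,[(np.round(r["pixel"]).tolist(),round(r["conf"],2)) for r in recognise(q,n)][:5])
        except Exception as e:print(n,e)
save(a,"sc1",3,(200,210,400,370)); save(b,"tp1",3.5,(250,115,430,265)); 
save(b,"tp2",3.5,(90,130,260,290));save(b,"tp3",5,(460,185,520,285))
save(a,"sc2",3,(380,150,570,320))
E
```

```text
scale [([294.0, 309.0], 0.9)]
scale [([345.0, 192.0], 0.88)]
pan_top [([343.0, 287.0], 0.7), ([246.0, 248.0], 0.69)]
pan_top [([307.0, 192.0], 0.76)]
tare_knob [([248.0, 251.0], 0.82)]
tare_knob [([386.0, 230.0], 0.72)]
knob_grip [([246.0, 247.0], 0.86), ([294.0, 308.0], 0.72)]
knob_grip [([387.0, 231.0], 0.6)]
pointer_tip [([261.0, 299.0], 0.63)]
pointer_tip [([302.0, 191.0], 0.71), ([378.0, 176.0], 0.59)]
dial_center [([292.0, 308.0], 0.66)]
dial_center [([343.0, 191.0], 0.89)]
zero_mark [([262.0, 304.0], 0.66)]
zero_mark [([380.0, 183.0], 0.6)]
jar [([346.0, 260.0], 0.79)]
jar [([300.0, 174.0], 0.96)]
bowl [([411.0, 233.0], 0.95), ([405.0, 177.0], 0.8), ([480.0, 210.0], 0.62), ([291.0, 310.0], 0.28)]
bowl [([185.0, 333.0], 0.96), ([132.0, 262.0], 0.67), ([211.0, 249.0], 0.56)]
weight_500 [([120.0, 279.0], 0.9), ([120.0, 307.0], 0.77)]
weight_500 [([495.0, 255.0], 0.52), ([386.0, 230.0], 0.37)]
weight_200 [([120.0, 279.0], 0.9), ([120.0, 307.0], 0.77)]
weight_200 [([495.0, 255.0], 0.52), ([386.0, 230.0], 0.37)]
green_jar_a [([492.0, 264.0], 0.91), ([534.0, 257.0], 0.89), ([260.0, 300.0], 0.41)]
green_jar_a [([163.0, 172.0], 0.88), ([123.0, 172.0], 0.79), ([382.0, 178.0], 0.45)]
free_place [([467.0, 282.0], 0.58)]
free_place [([186.0, 181.0], 0.56), ([494.0, 214.0], 0.17)]
```

View pics/tp1.png

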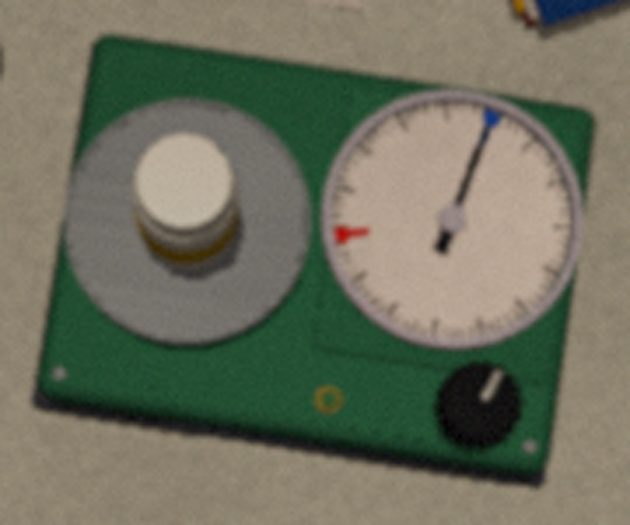

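View pics/tp2.png

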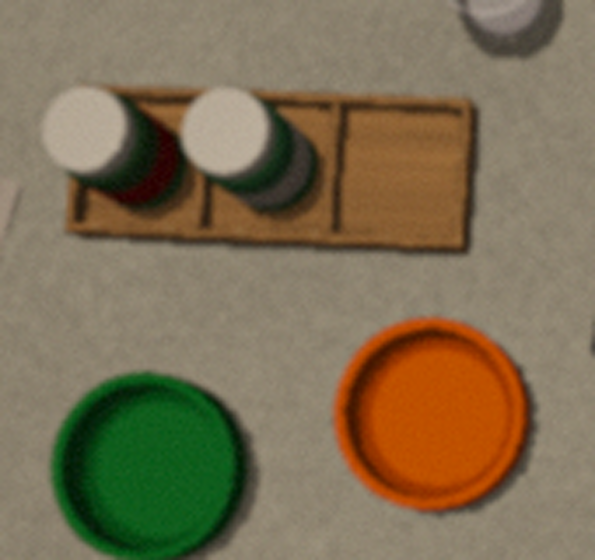

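View pics/tp3.png

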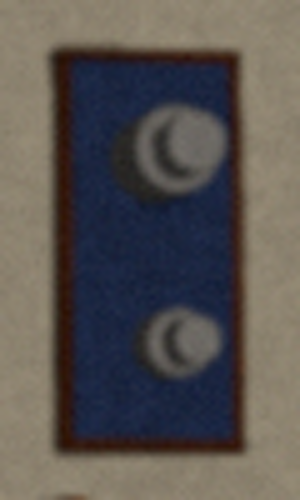

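View pics/sc1.png

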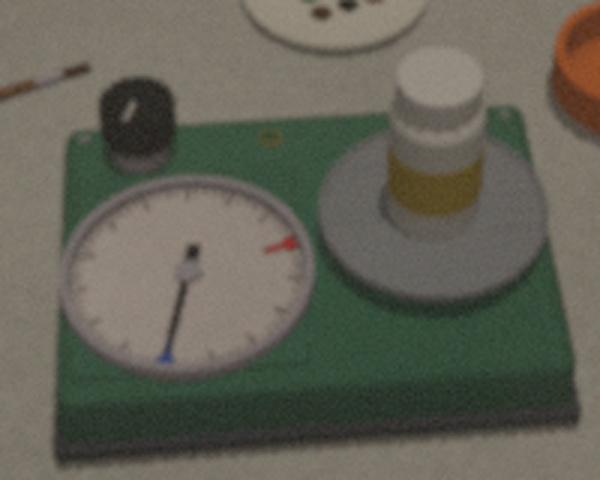

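View pics/sc2.png

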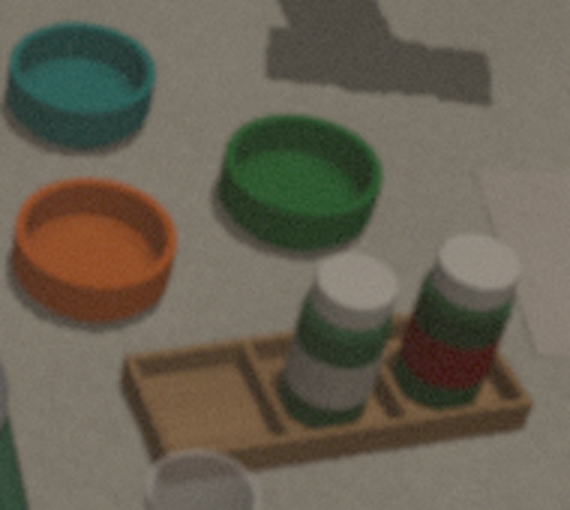

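```bash
python3 - <<'E'
from h import *
import pickle
a,b=pickle.load(open("f0.pkl","rb"))
save(a,"sc3",5,(95,255,160,345))
S=lambda x,y,s,o:(x/s+o[0],y/s+o[1])
pa=lambda x,y:S(x,y,3,(200,210)); pb=lambda x,y:S(x,y,3.5,(250,115))
pa2=lambda x,y:S(x,y,3,(380,150)); pb2=lambda x,y:S(x,y,3.5,(90,130))
for n,u,v in[("jarcap",pa(440,77),pb(184,180)),("pan",pa(433,215),pb(188.5,222)),("dial",pa(189,270),pb(453,218)),("knobtop",pa(138,97),pb(478,404)),
 ("bowlrim",pa2(95.5,228),pb2(432.5,414)),("trayNearR",pa2(125,360),pb2(470,250)),("trayFarR",pa2(157,458),pb2(475,100)),("trayL far",pa2(530,400),pb2(85,88)),("gja cap",pa2(358,282),pb2(225,130)),("gjb cap",pa2(480,263),pb2(84,130))]:
    X,e=tri([(a,u),(b,v)]);print(n,np.round(X,4),np.round(e,4))
for n,z,v in[("jarcap",.212,pb(184,180)),("pan",.0887,pb(188.5,222)),("dial",.075,pb(453,218)),("knobtop",.119,pb(478,404)),("bowlrim",.05,pb2(432.5,414)),
 ("trayRn",.03,pb2(469,249)),("trayRf",.03,pb2(475,100)),("trayLf",.03,pb2(88,88)),("trayLn",.03,pb2(67,235)),("w500",.082,(499.4,212.8)),("w200",.064,(500.2,253)),
 ("red",.075,pb(340,235)),("ptr",.075,pb(491,118)),("scaleTL",.07,pb(105,36)),("TR",.07,pb(595,112)),("BL",.07,pb(37,400)),("BR",.07,pb(548,478))]:
    print(n,np.round(onz(b,v,z),4))
E
```

```text
jarcap [0.6092 0.052  0.2076] [0.0019 0.0019]
pan [0.6095 0.0517 0.0793] [0.0022 0.0022]
dial [ 0.6149 -0.1149  0.0745] [0.0025 0.0025]
knobtop [ 0.4925 -0.1257  0.1178] [0.0015 0.0015]
bowlrim [0.4556 0.2531 0.0496] [0.003 0.003]
trayNearR [0.5662 0.2377 0.0219] [0.0047 0.0047]
trayFarR [0.6636 0.2305 0.0283] [0.0013 0.0013]
trayL far [0.6736 0.5009 0.0293] [0.0031 0.0031]
gja cap [0.6235 0.3727 0.1273] [0.0018 0.0018]
gjb cap [0.624  0.4632 0.1258] [0.0016 0.0016]
jarcap [0.6078 0.0501 0.212 ]
pan [0.6072 0.0495 0.0887]
dial [ 0.6143 -0.1173  0.075 ]
knobtop [ 0.4922 -0.127   0.119 ]
bowlrim [0.4547 0.2501 0.05  ]
trayRn [0.5642 0.2325 0.03  ]
trayRf [0.6636 0.2315 0.03  ]
trayLf [0.6721 0.4954 0.03  ]
trayLn [0.5721 0.5044 0.03  ]
w500 [ 0.5378 -0.3842  0.082 ]
w200 [ 0.4497 -0.3902  0.064 ]
red [ 0.6025 -0.0458  0.075 ]
ptr [ 0.6794 -0.1419  0.075 ]
scaleTL [0.7318 0.1049 0.07  ]
TR [ 0.6858 -0.2098  0.07  ]
BL [0.4965 0.1435 0.07  ]
BR [ 0.4509 -0.1774  0.07  ]
```

View pics/sc3.png

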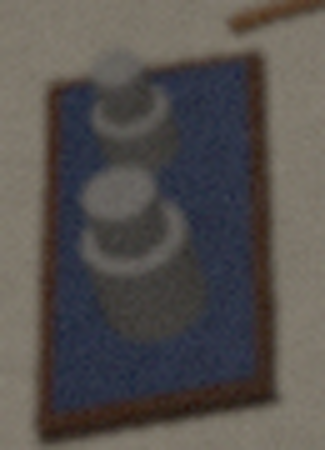

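Larger weight is at scene (119,294) / top (499,213), and the smaller one at (118,271) / (500,253). The yellow label on the pan jar shows clearly in the enlarged crop. First I turn the jaws to lie along world x.

step_arm(commands="0 0 0 0 0 0.163;0 0 0 0 0 0.163;0 0 0 0 0 0.163;0 0 0 0 0 0.163;0 0 0 0 0 0.163;0 0 0 0 0 0.163;0 0 0 0 0 0.163", jaw=87.6, grip_force=20)

```text
t: 2.42
eef_pos: [0.2813, 0.6136, 0.2516]
ee_rot: [-3.142, 0.0, -1.576]
force: [-0.9, -0.2, -0.2]
width: 0.0875
```

```bash
cat >> h.py <<'E'
from scipy.spatial.transform import Rotation as Ro
def delta(x,y,z,yaw=None):
    s=get_state();R=Ro.from_euler("xyz",s["ee_rot"]).as_matrix()
    print("pos",np.round(s["eef_pos"],4),"rpy",np.round(s["ee_rot"],4),"t",round(s["t"],2),"F",np.round(s["force"],1),"w",round(s["width"],4))
    print("tool delta mm",np.round(1000*R.T@(np.array([x,y,z])-s["eef_pos"]),1))
    if yaw is not None:
        Rt=Ro.from_euler("xyz",[np.pi,0,yaw]).as_matrix();print("rotvec tool",np.round(Ro.from_matrix(R.T@Rt).as_rotvec(),4))
E
python3 -c "
from h import *
delta(.608,.05,.30,-np.pi/2)"
```

```text
pos [0.2813 0.6136 0.2516] rpy [-3.1416  0.     -1.5762] t 2.42 F [-0.9 -0.2 -0.2] w 0.0875
tool delta mm [ 561.8 -329.7  -48.4]
rotvec tool [-0.      0.     -0.0054]
```

step_arm(commands="35 -40 -6 0 0 0;35 -40 -6 0 0 0;35 -40 -6 0 0 0;35 -40 -6 0 0 0;35 -40 -6 0 0 0;35 -40 -6 0 0 0;35 -40 -6 0 0 0;35 -40 -6 0 0 0")

```text
t: 3.42
eef_pos: [0.6024, 0.3324, 0.3]
ee_rot: [-3.141, 0.0, -1.571]
force: [0.2, 0.9, 0.5]
width: 0.0874
```

```bash
python3 -c "
from h import *
import pickle
s=get_state();p=grab_frame('wrist');save(p,'w1');pickle.dump((p,s),open('w1.pkl','wb'))
delta(.608,.05,.30,-np.pi/2)"
```

```text
pos [0.6064 0.3282 0.3004] rpy [-3.1399e+00 -1.3000e-03 -1.5736e+00] t 3.48 F [1.7 0.2 2.5] w 0.0876
tool delta mm [278.2  -2.4   0.8]
rotvec tool [-0.0017 -0.0013 -0.0028]
```

View pics/w1.png

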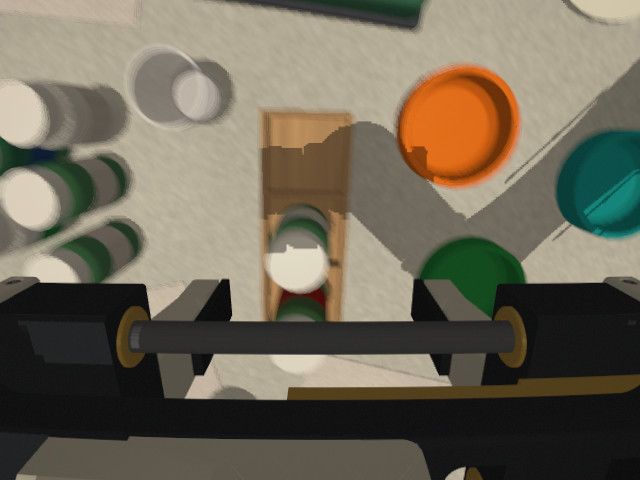

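```bash
python3 -c "
from h import *
import pickle
p,s=pickle.load(open('w1.pkl','rb'))
save(p,'w1c',4,(240,90,370,240)); save(p,'w1b',4,(385,50,530,200))
a,b=pickle.load(open('f0.pkl','rb'))
print(s['eef_pos'],s['qd'])
for n,z,v in [('Rf',.03,(260,110)),('Rn',.03,(355,112)),('divF',.03,(264,189)),('divN',.03,(349,189)),('bowl',.05,(459,126))]: print(n,onz(p,v,z,s).round(4))
print('bowl',tri([(p,(459,126),s),(b,(213.6,248.3)),(a,(411.8,226))]))
"
```

```text
[0.60243985 0.33235073 0.29995067] [-0.65006927  0.20592787  0.39998553  0.00138747 -0.19692588  0.64677688]
Rf [0.6681 0.2343 0.03  ]
Rn [0.5671 0.2364 0.03  ]
divF [0.6673 0.319  0.03  ]
divN [0.5717 0.3189 0.03  ]
bowl [0.4614 0.25   0.05  ]
bowl (array([0.4578665 , 0.25177365, 0.05001079]), [0.0037983258700929764, 0.0036018713503532924, 0.003827523484093735])
```

View pics/w1c.png

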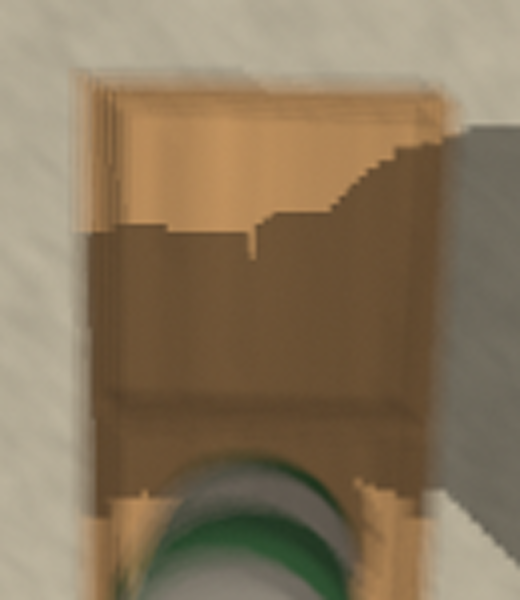

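View pics/w1b.png

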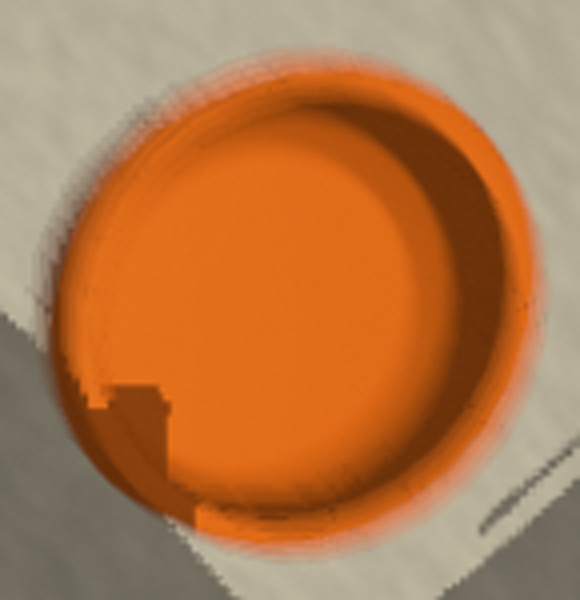

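step_arm(commands="46 0 0 0 0 0;46 0 0 0 0 0;46 0 0 0 0 0;46 0 0 0 0 0;47 -1 0 0 0 0;47 -1 0 0 0 0;0 0 0 0 0 0;0 0 0 0 0 0")

```text
t: 4.47
eef_pos: [0.6033, 0.0556, 0.2997]
ee_rot: [-3.141, 0.0, -1.572]
force: [0.1, -0.9, -0.6]
width: 0.0875
```

```bash
python3 -c "
from h import *
import pickle
s=get_state();p=grab_frame('wrist');save(p,'w2');pickle.dump((p,s),open('w2.pkl','wb'))
delta(.608,.05,.30,-np.pi/2)"
```

```text
pos [0.6033 0.0561 0.2996] rpy [-3.1415e+00  2.0000e-04 -1.5706e+00] t 4.53 F [-0.  -0.6 -0.4] w 0.0879
tool delta mm [ 6.1 -4.7 -0.4]
rotvec tool [-0.0001  0.0002  0.0002]
```

View pics/w2.png

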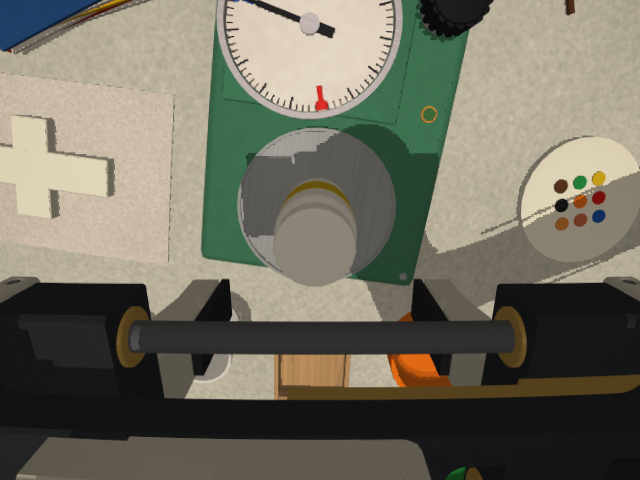

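```bash
python3 -c "
from h import *
import pickle
p,s=pickle.load(open('w2.pkl','rb'))
a,b=pickle.load(open('f0.pkl','rb'))
for n,z,v in [('jar',.2105,(315,244)),('pan',.0895,(317,204)),('dial',.075,(310,24)),('red',.075,(321,103)),('trayN',.03,(349,353)),('trayF',.03,(277,353))]: print(n,onz(p,v,z,s).round(4))
print('jar',tri([(p,(315,244),s),(b,(302.6,166.4)),(a,(346.7,235.7))]))
print('dial',tri([(p,(310,24),s),(b,(379.4,177.3)),(a,(263,300))]))
"
```

```text
jar [0.6078 0.0491 0.2105]
pan [0.6079 0.0472 0.0895]
dial [ 0.6139 -0.1141  0.075 ]
red [ 0.604  -0.0463  0.075 ]
trayN [0.5677 0.2554 0.03  ]
trayF [0.6612 0.2556 0.03  ]
jar (array([0.60865644, 0.05156221, 0.20678592]), [0.0014266134326622252, 0.0014126034573491786, 0.002568267333091351])
dial (array([ 0.61443878, -0.11467787,  0.0739906 ]), [0.0005894052050337982, 0.002652394117463309, 0.0024106033814005417])
```

step_arm(commands="6.5 -4.7 0 0 0 0;0 0 30 0 0 0;0 0 30 0 0 0;0 0 30 0 0 0;0 0 22 0 0 0;0 0 10 0 0 0;0 0 0 0 0 0")

```text
t: 5.4
eef_pos: [0.608, 0.0493, 0.1771]
ee_rot: [3.141, -0.001, -1.57]
force: [0.6, 0.3, 1.3]
width: 0.0876
```

step_arm(commands="0 0 0 0 0 0;0 0 0 0 0 0;0 0 0 0 0 0;0 0 0 0 0 0;0 0 0 0 0 0", jaw=50, grip_force=25)

```text
t: 6.02
eef_pos: [0.608, 0.0491, 0.1777]
ee_rot: [-3.141, 0.0, -1.571]
force: [-0.6, 0.3, 0.6]
width: 0.0614
```

step_arm(commands="0 0 -10 0 0 0;0 0 -20 0 0 0;0 0 -20 0 0 0;-30 -1 0 0 0 0;-50 -2 0 0 0 0;-50 -2 0 0 0 0;-50 -2 0 0 0 0;-49.5 -2 0 0 0 0")

```text
t: 7.02
eef_pos: [0.6165, 0.28, 0.2274]
ee_rot: [3.141, -0.001, -1.571]
force: [0.7, -0.1, -4.1]
width: 0.0615
```

```bash
python3 -c "
from h import *
delta(.617,.2785,.102,-np.pi/2)
a=grab_frame('scene');b=grab_frame('top');save(a,'s3',3,(380,150,570,320));save(b,'t3',3.5,(90,130,260,290))
delta(.617,.2785,.102,-np.pi/2)
"
```

```text
pos [0.6165 0.28   0.2274] rpy [ 3.1405e+00 -5.0000e-04 -1.5709e+00] t 7.03 F [ 0.7 -0.1 -4.1] w 0.0615
tool delta mm [  1.4  -0.7 125.4]
rotvec tool [ 0.0011 -0.0005 -0.0001]
pos [0.6166 0.2831 0.2266] rpy [ 3.1408e+00  3.0000e-04 -1.5673e+00] t 7.12 F [-0.2  0.2 -5.9] w 0.0615
tool delta mm [  4.7  -0.5 124.6]
rotvec tool [0.0008 0.0003 0.0035]
```

View pics/s3.png

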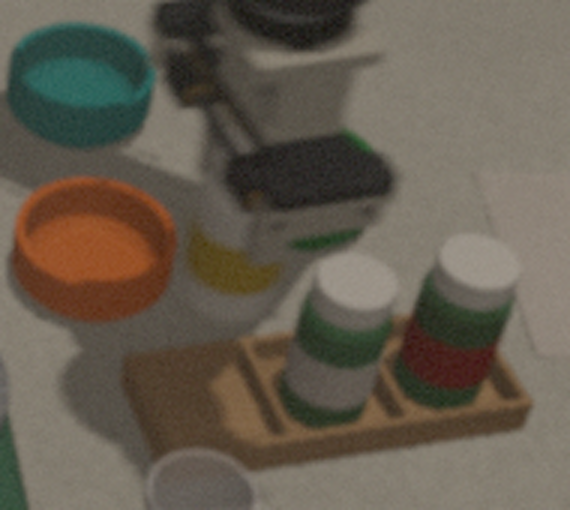

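View pics/t3.png

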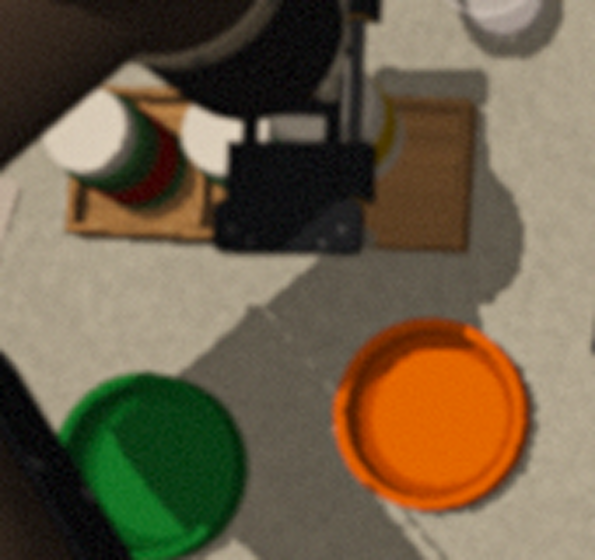

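step_arm(commands="0 0 0 0 0 0;0 0 35 0 0 0;0 0 35 0 0 0;0 0 30 0 0 0;0 0 15 0 0 0;0 0 6 0 0 0;0 0 0 0 0 0")

```text
t: 8.0
eef_pos: [0.6174, 0.2785, 0.1073]
ee_rot: [-3.141, 0.0, -1.571]
force: [0.1, 0.1, -4.1]
width: 0.0618
```

step_arm(commands="0 0 4 0 0 0;0 0 2 0 0 0;0 0 1 0 0 0;0 0 0 0 0 0")

```text
t: 8.5
eef_pos: [0.617, 0.2786, 0.0996]
ee_rot: [-3.142, -0.0, -1.571]
force: [0.4, 0.2, -4.4]
width: 0.0617
```

```bash
python3 -c "
from h import *
delta(.617,.2785,.098,-np.pi/2)
a=grab_frame('scene');save(a,'s4',3,(380,150,570,320))
"
```

```text
pos [0.617  0.2786 0.0996] rpy [-3.1416 -0.     -1.5707] t 8.5 F [ 0.4  0.2 -4.4] w 0.0617
tool delta mm [ 0.1 -0.   1.6]
rotvec tool [-0.     -0.      0.0001]
```

View pics/s4.png

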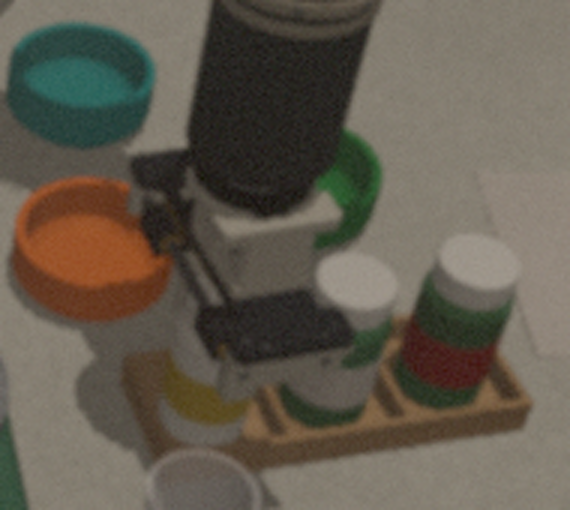

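step_arm(commands="0 0 1 0 0 0;0 0 1 0 0 0;0 0 0 0 0 0")

```text
t: 8.93
eef_pos: [0.6171, 0.2787, 0.0987]
ee_rot: [-3.141, 0.0, -1.57]
force: [-3.9, -1.0, 5.8]
width: 0.0618
```

step_arm(commands="0 0 0 0 0 0;0 0 0 0 0 0;0 0 0 0 0 0;0 0 -15 0 0 0;0 0 -35 0 0 0;0 0 -50 0 0 0;0 0 -50 0 0 0", jaw=87.6)

```text
t: 9.8
eef_pos: [0.617, 0.2785, 0.2502]
ee_rot: [-3.141, 0.0, -1.571]
force: [1.1, 0.2, -0.1]
width: 0.0874
```

```bash
python3 -c "
from h import *
import pickle
delta(.617,.2785,.3,-np.pi/2)
s=get_state();p=grab_frame('wrist');save(p,'w5');pickle.dump((p,s),open('w5.pkl','wb'))
a=grab_frame('scene');save(a,'s5',3,(380,150,570,320))
"
```

```text
pos [0.617  0.2785 0.2502] rpy [-3.1408e+00  2.0000e-04 -1.5706e+00] t 9.8 F [ 1.1  0.2 -0.1] w 0.0874
tool delta mm [ -0.1  -0.  -49.8]
rotvec tool [-0.0008  0.0002  0.0002]
```

View pics/w5.png

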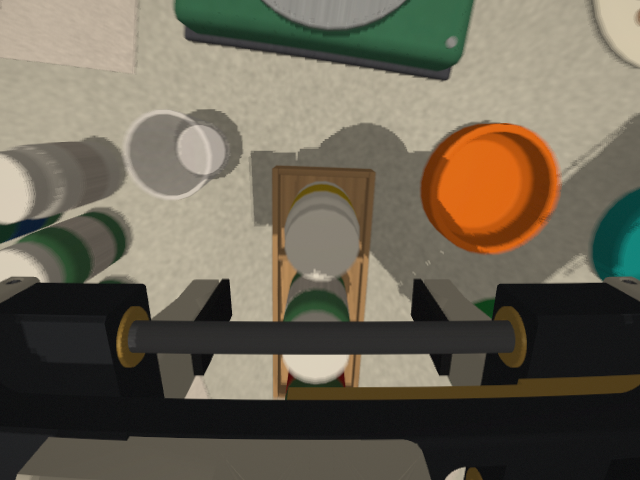

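View pics/s5.png

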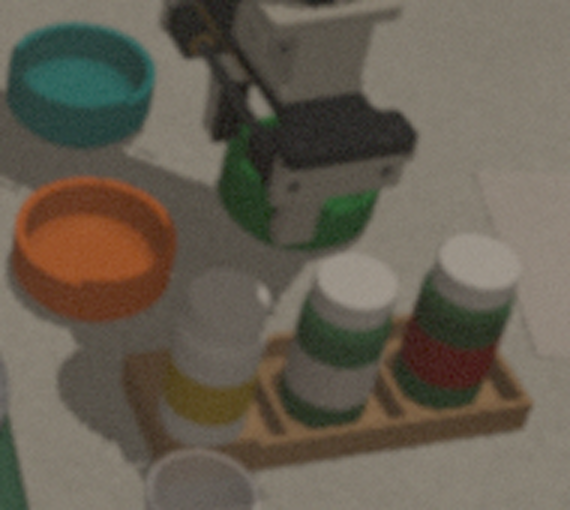

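```bash
python3 -c "
from h import *
import pickle
p,s=pickle.load(open('w5.pkl','rb'))
a,b=pickle.load(open('f0.pkl','rb'))
for n,z,v in [('jar',.131,(322,245)),('Rf',.03,(274,168)),('Rn',.03,(375,171)),('bowl',.05,(490,188))]: print(n,onz(p,v,z,s).round(4))
print('bowltop',onz(b,(213.6,248.3),.05).round(4))
print('teal',onz(b,(187,334),.05).round(4),'green',onz(b,(133,264),.05).round(4))
# fit rim circle center by orange mask in both views
for q,st,box in((p,s,(410,110,570,265)),(b,None,(180,210,250,290)),(a,None,(380,200,445,260))):
    f=q['frame'].astype(int);m=(f[:,:,0]>f[:,:,2]*2+20)&(f[:,:,0]>f[:,:,1]*1.6)
    k=np.zeros_like(m);k[box[1]:box[3],box[0]:box[2]]=1;m=(m&k).astype(np.uint8)
    c=max(cv2.findContours(m,0,cv2.CHAIN_APPROX_NONE)[0],key=cv2.contourArea);h=cv2.convexHull(c)
    print(cv2.fitEllipse(c),cv2.boundingRect(c))
"
```

```text
jar [0.617  0.2824 0.131 ]
Rf [0.6635 0.2367 0.03  ]
Rn [0.5654 0.2394 0.03  ]
bowl [0.4592 0.2522 0.05  ]
bowltop [0.4547 0.25   0.05  ]
teal [0.2629 0.3057 0.05  ] green [0.4167 0.4338 0.05  ]
((489.9971618652344, 187.15684509277344), (128.8168182373047, 138.50787353515625), 66.90470123291016) (421, 123, 139, 131)
((212.75213623046875, 248.02471923828125), (54.2237663269043, 55.0079231262207), 113.0161361694336) (185, 221, 56, 55)
((411.3833312988281, 232.22119140625), (45.385860443115234, 52.148956298828125), 106.54423522949219) (386, 210, 52, 47)
```

step_arm(commands="3.5 40 0 0 0 0;4 40 0 0 0 0;4 40 0 0 0 0;4 40 10 0 0 0;4 38 30 0 0 0;4 20 30 0 0 0;4 0 30 0 0 0;0 0 0 0 0 0", jaw=60)

```text
t: 10.9
eef_pos: [0.3982, 0.2502, 0.1469]
ee_rot: [3.14, -0.002, -1.571]
force: [1.2, 0.2, 1.0]
width: 0.0604
```

```bash
python3 -c "
from h import *
import pickle
delta(.399,.251,.044,-np.pi/2)
s=get_state();p=grab_frame('wrist');save(p,'w6');pickle.dump((p,s),open('w6.pkl','wb'))
for n,v in (('TCP tip',(0,0,.025)),): pass
print(proj(p,np.array([[.399,.251,.05],[.457,.251,.05],[.457,.189,.05],[.519,.251,.05]]),s).round(0))
"
```

```text
pos [0.3982 0.2502 0.1469] rpy [ 3.1401e+00 -2.0000e-03 -1.5706e+00] t 10.9 F [1.2 0.2 1. ] w 0.0604
tool delta mm [ -1.   -1.  102.9]
rotvec tool [ 0.0015 -0.002   0.0002]
[[320. 251.]
 [235. 251.]
 [228. 157.]
 [145. 251.]]
```

View pics/w6.png

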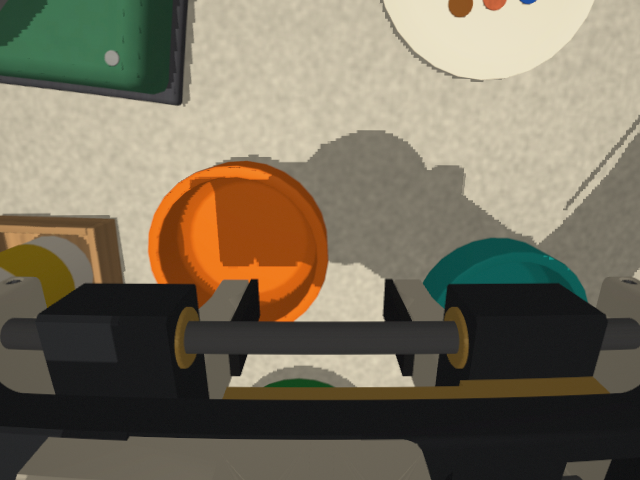

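step_arm(commands="-2.5 0 10 0 0 0;0 0 30 0 0 0;0 0 30 0 0 0;0 0 22 0 0 0;0 0 10 0 0 0;0 0 0 0 0 0;0 0 0 0 0 0")

```text
t: 11.82
eef_pos: [0.3995, 0.2542, 0.0464]
ee_rot: [-3.141, 0.001, -1.571]
force: [-0.5, 0.2, 0.1]
width: 0.0598
```

step_arm(commands="0 0 0 0 0 0;0 0 0 0 0 0;0 0 0 0 0 0;0 0 0 0 0 0;0 0 0 0 0 0", jaw=2, grip_force=30)

```text
t: 12.45
eef_pos: [0.399, 0.2536, 0.0456]
ee_rot: [3.142, -0.0, -1.571]
force: [0.1, 0.4, -0.3]
width: 0.0157
```

step_arm(commands="0 0 0 0 0 0;0 0 0 0 0 0")

```text
t: 12.7
eef_pos: [0.3989, 0.2536, 0.0455]
ee_rot: [3.141, -0.0, -1.571]
force: [-0.2, -0.4, 0.2]
width: 0.0099
```

step_arm(commands="0 0 -10 0 0 0;0 0 -30 0 0 0;0 0 -40 0 0 0;0 0 -30 0 0 0;0 0 0 0 0 0")

```text
t: 13.32
eef_pos: [0.3998, 0.2546, 0.1583]
ee_rot: [-3.138, 0.004, -1.571]
force: [0.1, -0.3, -3.3]
width: 0.01
```

```bash
python3 -c "
from h import *
import pickle
delta(.55,.0495,.16,-np.pi/2)
s=get_state();p=grab_frame('wrist');save(p,'w7');pickle.dump((p,s),open('w7.pkl','wb'))
a=grab_frame('scene');save(a,'s7',3,(340,130,540,310))
x,y,z=s['eef_pos'];zr=z+.006
th=np.linspace(0,2*np.pi,13)
print(proj(p,np.array([[x+.058,y-.062,zr],[x+.12,y,zr]]),s).round(0))
"
```

```text
pos [0.3998 0.2546 0.1583] rpy [-3.1384  0.0041 -1.5705] t 13.32 F [ 0.1 -0.3 -3.3] w 0.01
tool delta mm [ 205.2 -150.1   -2.1]
rotvec tool [-0.0032  0.0041  0.0003]
[[159. 176.]
 [ 35. 327.]]
```

View pics/w7.png

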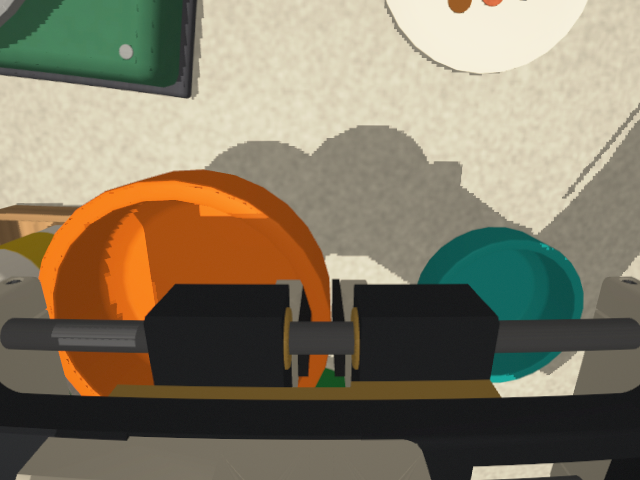

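View pics/s7.png

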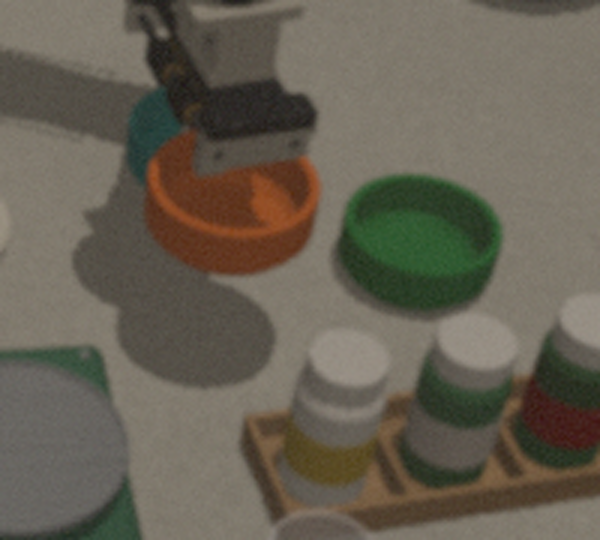

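step_arm(commands="34 -25 0 0 0 0;34 -25 0 0 0 0;34 -25 0 0 0 0;34 -25 0 0 0 0;34 -25 0 0 0 0;34.5 -25 0 0 0 0;0 0 0 0 0 0;0 0 0 0 0 0")

```text
t: 14.42
eef_pos: [0.548, 0.0487, 0.1541]
ee_rot: [3.139, -0.001, -1.572]
force: [0.3, 0.3, -2.3]
width: 0.0096
```

```bash
python3 -c "
from h import *
import pickle
delta(.55,.05,.1375,-np.pi/2)
s=get_state();p=grab_frame('wrist');save(p,'w8');pickle.dump((p,s),open('w8.pkl','wb'))
a=grab_frame('scene');save(a,'s8',3,(220,200,400,350))
b=grab_frame('top');save(b,'t8',3.5,(250,115,430,265))
"
```

```text
pos [0.548  0.0487 0.1541] rpy [ 3.1388e+00 -9.0000e-04 -1.5719e+00] t 14.43 F [ 0.3  0.3 -2.3] w 0.0096
tool delta mm [-1.4 -2.  16.6]
rotvec tool [ 0.0028 -0.0009 -0.0011]
```

View pics/w8.png

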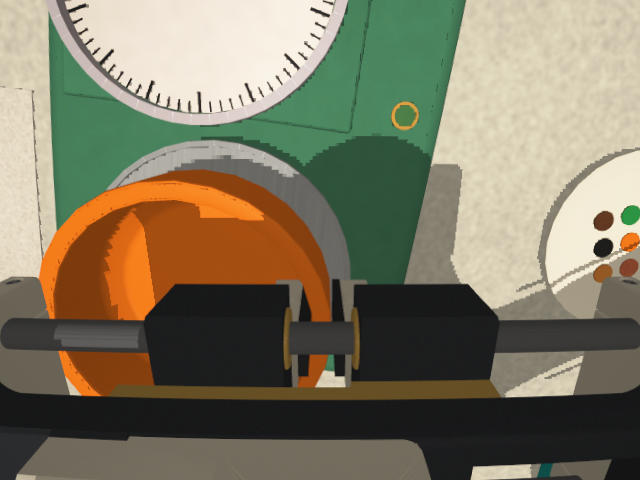

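View pics/s8.png

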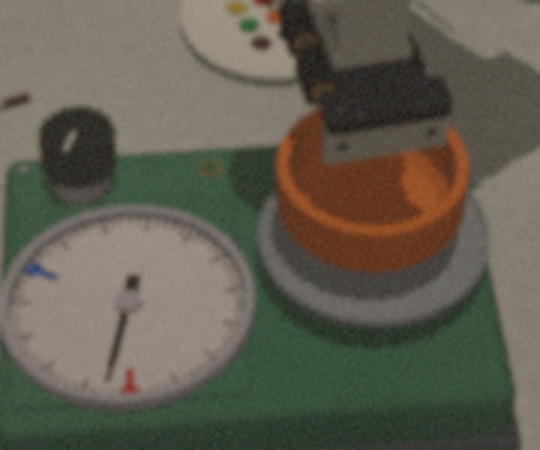

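View pics/t8.png

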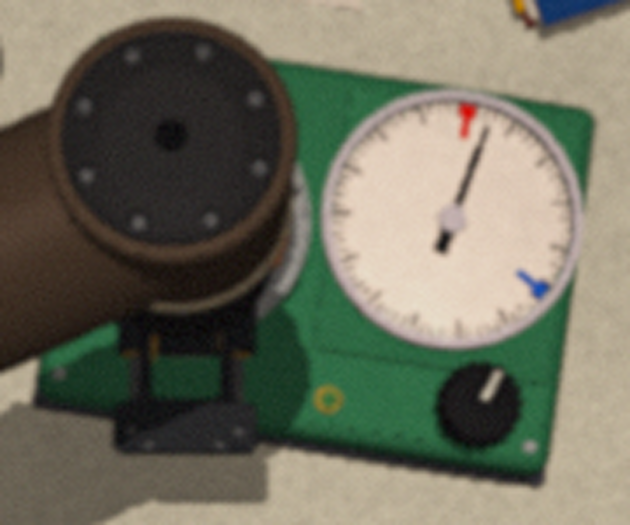

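step_arm(commands="0 -2 6 0 0 0;0 0 6 0 0 0;0 0 3 0 0 0;0 0 2 0 0 0;0 0 2 0 0 0;0 0 0 0 0 0;0 0 0 0 0 0")

```text
t: 15.45
eef_pos: [0.551, 0.0491, 0.1367]
ee_rot: [-3.141, 0.0, -1.571]
force: [0.3, -0.6, -0.7]
width: 0.0094
```

step_arm(commands="0 0 1 0 0 0;0 0 1 0 0 0;0 0 0 0 0 0;0 0 0 0 0 0")

```text
t: 15.95
eef_pos: [0.5511, 0.0491, 0.1347]
ee_rot: [-3.141, 0.0, -1.571]
force: [-0.8, -0.8, -0.2]
width: 0.0099
```

step_arm(commands="0 0 0 0 0 0;0 0 0 0 0 0;0 0 0 0 0 0;0 0 -15 0 0 0;0 0 -40 0 0 0;0 0 -50 0 0 0;0 30 -40 0 0 0;0 40 0 0 0 0", jaw=40)

```text
t: 16.95
eef_pos: [0.4822, 0.0495, 0.2838]
ee_rot: [-3.135, 0.002, -1.571]
force: [-1.8, 0.6, -0.9]
width: 0.0403
```

```bash
python3 -c "
from h import *
import pickle
delta(.55,.05,.1375,-np.pi/2)
s=get_state();p=grab_frame('wrist');save(p,'w9')
a=grab_frame('scene');save(a,'s9',3,(200,210,400,370))
b=grab_frame('top');save(b,'t9',3.5,(250,115,430,265))
pickle.dump((p,s,a,b),open('w9.pkl','wb'))
"
```

```text
pos [0.4822 0.0495 0.2838] rpy [-3.1351e+00  2.2000e-03 -1.5710e+00] t 16.95 F [-1.8  0.6 -0.9] w 0.0403
tool delta mm [ -0.2 -66.8 146.7]
rotvec tool [-0.0064  0.0022 -0.0002]
```

View pics/w9.png

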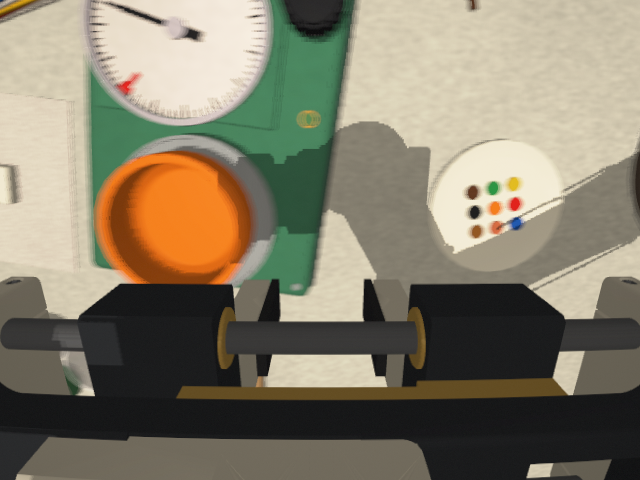

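View pics/s9.png

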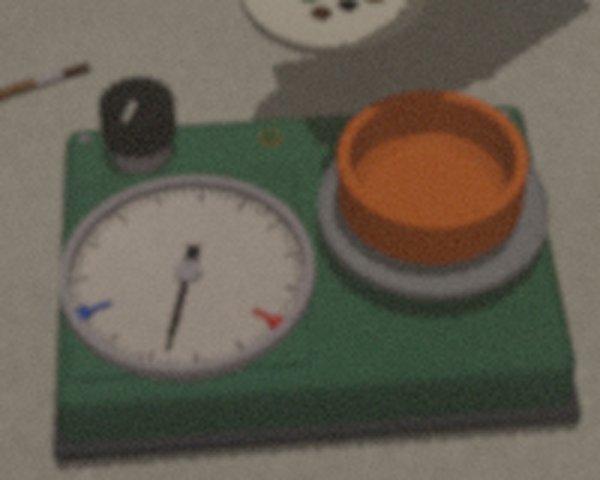

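View pics/t9.png

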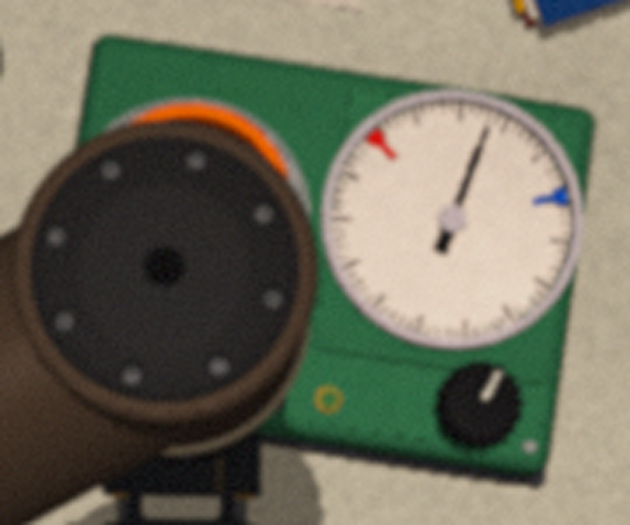

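```bash
cat >> h.py <<'E'
def angs(a,b,apts,bpts,sa,oa,sb,ob,zc=.075):
    for nm,p,pts,s,o in(("a",a,apts,sa,oa),("b",b,bpts,sb,ob)):
        c,pt,rd=[onz(p,(u/s+o[0],v/s+o[1]),zc) for u,v in pts]
        f=lambda q:np.arctan2(q[1]-c[1],q[0]-c[0])
        print(nm,"c",c.round(4),"ptr",round(f(pt),3),np.linalg.norm(pt-c).round(4),"mark",round(f(rd),3),np.linalg.norm(rd-c).round(4),"diff",round(f(rd)-f(pt),3))
E
python3 -c "
from h import *
import pickle
p,s,a,b=pickle.load(open('w9.pkl','rb'))
angs(a,b,[(189,270),(168,350),(270,321)],[(453,218),(488,127),(381,140)],3,(200,210),3.5,(250,115))
print('bowl far edge',onz(b,(190/3.5+250,101/3.5+115),.139))
k=tri([(a,(246,242.3)),(b,(386.6,230.4))]);print(k, onz(b,(386.6,230.4),.119), onz(a,(246,242.3),.119))
save(p,'w9c',4,(80,0,280,130))
"
```

```text
a c [ 0.616  -0.1124  0.075 ] ptr -0.367 0.0653 mark 0.678 0.0685 diff 1.045
b c [ 0.6143 -0.1173  0.075 ] ptr -0.366 0.0634 mark 0.742 0.0674 diff 1.107
bowl far edge [0.6719091 0.048601  0.139    ]
(array([ 0.49258952, -0.12570155,  0.11793086]), [0.0015078552108898412, 0.0015078552108898726]) [ 0.4922348  -0.12705915  0.119     ] [ 0.49411788 -0.12431577  0.119     ]
```

View pics/w9c.png

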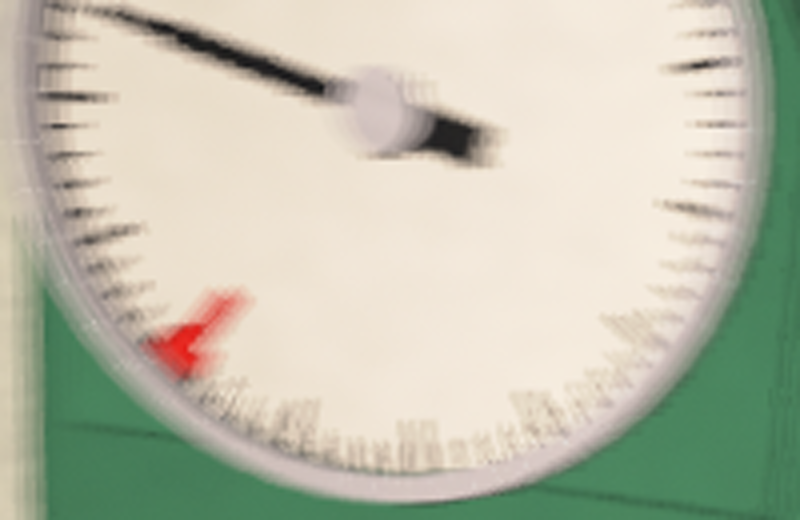

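step_arm(commands="0 0 0 0 0 0;40 -4 0 0 0 0;40 -4 0 0 0 0;40 -4 0 0 0 0;40 0 10 0 0 0;16 0 20 0 0 0;0 0 0 0 0 0;0 0 0 0 0 0", jaw=72)

```text
t: 18.1
eef_pos: [0.4937, -0.1269, 0.2498]
ee_rot: [3.141, -0.0, -1.571]
force: [1.3, 1.4, -0.8]
width: 0.0718
```

```bash
python3 -c "
from h import *
import pickle
delta(.493,-.1265,.109,-np.pi/2)
s=get_state();p=grab_frame('wrist');save(p,'w10');pickle.dump((p,s),open('w10.pkl','wb'))
print(proj(p,np.array([[.493,-.1265,.119],[.493,-.1515,.119],[.518,-.1265,.119]]),s))
"
```

```text
pos [ 0.4937 -0.1269  0.2498] rpy [ 3.1413e+00 -4.0000e-04 -1.5709e+00] t 18.1 F [ 1.3  1.4 -0.8] w 0.0718
tool delta mm [ -0.4   0.6 140.8]
rotvec tool [ 0.0002 -0.0004 -0.0001]
[[322.59368728 235.9467757 ]
 [322.66237497 203.68754758]
 [289.83173594 235.9202227 ]]
```

View pics/w10.png

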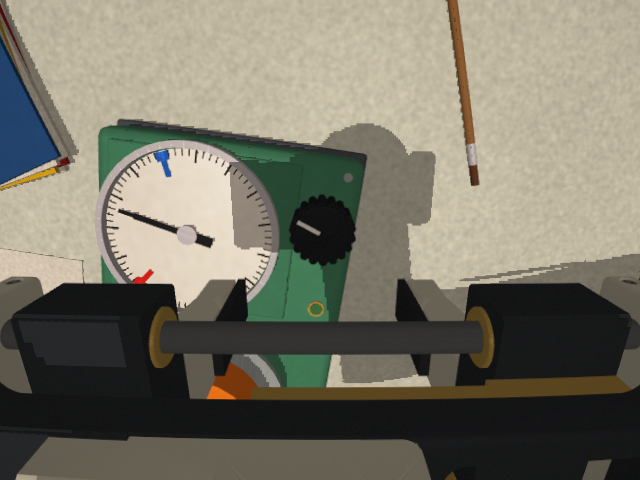

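step_arm(commands="1 0.5 30 0 0 0;0 0 40 0 0 0;0 0 40 0 0 0;0 0 20 0 0 0;0 0 10 0 0 0;0 0 0 0 0 0")

```text
t: 18.9
eef_pos: [0.4929, -0.1275, 0.1098]
ee_rot: [3.142, -0.0, -1.57]
force: [0.3, -0.1, 0.1]
width: 0.0722
```

step_arm(commands="0 0 0 0 0 0;0 0 0 0 0 0;0 0 0 0 0 0;0 0 0 0 0 0;0 0 0 0 0 0", jaw=40, grip_force=20)

```text
t: 19.52
eef_pos: [0.4929, -0.1279, 0.1102]
ee_rot: [-3.141, -0.0, -1.571]
force: [-0.9, 0.7, 5.8]
width: 0.0495
```

step_arm(commands="0 0 0 0 0 -0.1;0 0 0 0 0 -0.16;0 0 0 0 0 -0.16;0 0 0 0 0 -0.16;0 0 0 0 0 -0.16;0 0 0 0 0 -0.16;0 0 0 0 0 -0.16;0 0 0 0 0 -0.16")

```text
t: 20.52
eef_pos: [0.4934, -0.1276, 0.1102]
ee_rot: [-3.141, -0.002, -0.345]
force: [0.5, 2.0, 5.1]
width: 0.0497
```

step_arm(commands="0 0 0 0 0 -0.16;0 0 0 0 0 -0.16;0 0 0 0 0 -0.1;0 0 0 0 0 0;0 0 0 0 0 0")

```text
t: 21.15
eef_pos: [0.4934, -0.1274, 0.1102]
ee_rot: [-3.141, -0.002, 0.07]
force: [1.3, 3.5, 5.2]
width: 0.0495
```

```bash
python3 -c "
from h import *
import pickle
delta(.493,-.1265,.109,0)
s=get_state();p=grab_frame('wrist');save(p,'w11')
a=grab_frame('scene');save(a,'s11',6,(215,265,310,340))
b=grab_frame('top');save(b,'t11',5,(330,130,425,255))
pickle.dump((p,s,a,b),open('w11.pkl','wb'))
"
```

```text
pos [ 0.4934 -0.1274  0.1102] rpy [-3.1412e+00 -2.0000e-03  6.9600e-02] t 21.15 F [1.3 3.5 5.2] w 0.0495
tool delta mm [-0.3 -1.   1.2]
rotvec tool [-0.0004 -0.002   0.0696]
```

View pics/w11.png

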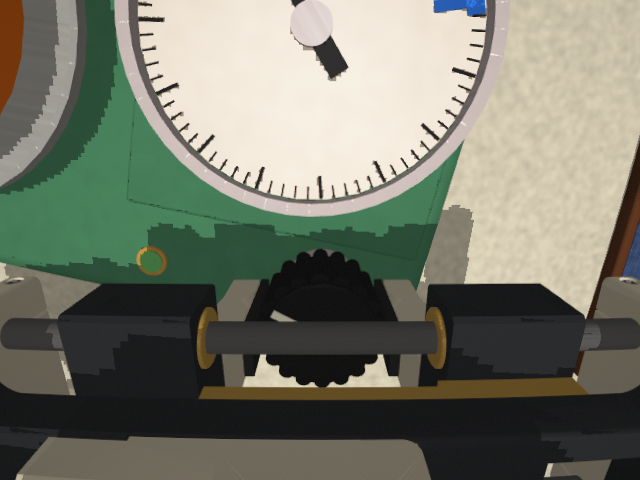

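View pics/s11.png

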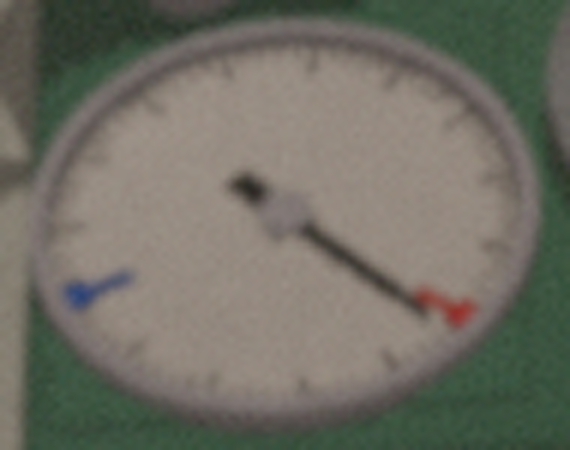

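View pics/t11.png

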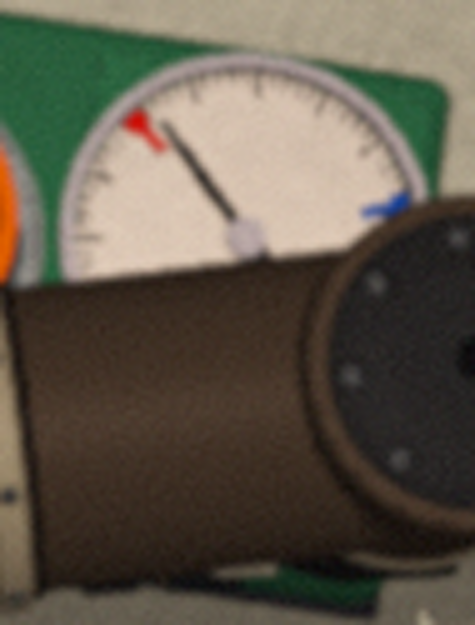

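```bash
python3 -c "
from h import *
import pickle
p,s,a,b=pickle.load(open('w11.pkl','rb'))
for ra,rb in[((425,297),(162,150)),((443,306),(149,135)),((460,315),(137,121))]:
  angs(a,b,[(285,212),(425,315),ra],[(245,238),(166,124),rb],6,(215,265),5,(330,130))
"
```

```text
a c [ 0.6166 -0.1135  0.075 ] ptr 0.606 0.0634 mark 0.695 0.0586 diff 0.089
b c [ 0.6136 -0.1163  0.075 ] ptr 0.6 0.0619 mark 0.753 0.0537 diff 0.153
a c [ 0.6166 -0.1135  0.075 ] ptr 0.606 0.0634 mark 0.705 0.0655 diff 0.098
b c [ 0.6136 -0.1163  0.075 ] ptr 0.6 0.0619 mark 0.747 0.0626 diff 0.146
a c [ 0.6166 -0.1135  0.075 ] ptr 0.606 0.0634 mark 0.709 0.072 diff 0.103
b c [ 0.6136 -0.1163  0.075 ] ptr 0.6 0.0619 mark 0.742 0.0708 diff 0.141
```

step_arm(commands="0 0 0 0 0 -0.1;0 0 0 0 0 -0.1;0 0 0 0 0 0;0 0 0 0 0 0")

```text
t: 21.8
eef_pos: [0.4934, -0.1274, 0.1102]
ee_rot: [-3.142, -0.002, 0.27]
force: [-0.5, 5.2, 5.7]
width: 0.0498
```

```bash
python3 -c "
from h import *
import pickle
delta(.493,-.1265,.109,0)
a=grab_frame('scene');save(a,'s12',6,(215,265,310,340))
b=grab_frame('top');save(b,'t12',6,(335,130,425,215))
pickle.dump((a,b),open('w12.pkl','wb'))
"
```

```text
pos [ 0.4934 -0.1274  0.1102] rpy [-3.1415e+00 -2.0000e-03  2.6960e-01] t 21.8 F [-0.5  5.2  5.7] w 0.0498
tool delta mm [-0.1 -0.9  1.2]
rotvec tool [-0.0003 -0.002   0.2696]
```

View pics/s12.png

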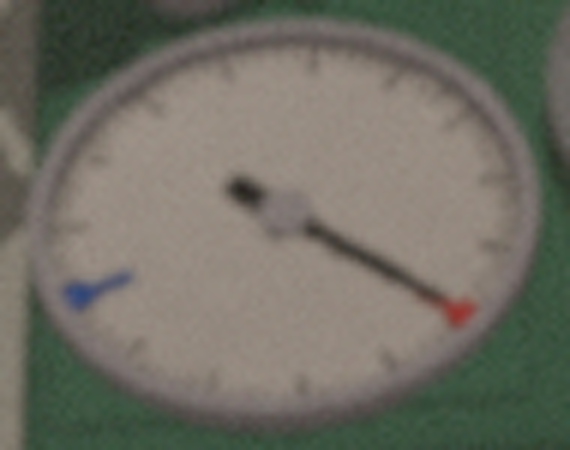

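View pics/t12.png

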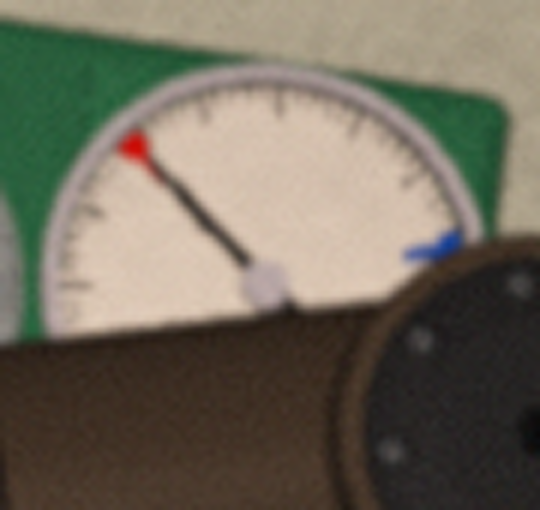

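The pointer now lies along the red mark in both views, its tip at the red head. I let go and lift.

step_arm(commands="0 0 0 0 0 0;0 0 0 0 0 0;0 0 0 0 0 0;0 0 -20 0 0 0;0 0 -40 0 0 0;0 0 -50 0 0 0;0 0 -30 0 0 0;0 0 0 0 0 0", jaw=72)

```text
t: 22.9
eef_pos: [0.4937, -0.128, 0.2521]
ee_rot: [3.14, -0.005, 0.269]
force: [0.1, 0.3, -0.1]
width: 0.0722
```

```bash
python3 -c "
from h import *
import pickle
delta(.538,-.384,.2,0)
s=get_state();p=grab_frame('wrist');save(p,'w13')
a=grab_frame('scene');save(a,'s13',4,(210,215,400,345))
b=grab_frame('top');save(b,'t13',6,(335,130,425,215))
pickle.dump((p,s,a,b),open('w13.pkl','wb'))
"
```

```text
pos [ 0.4937 -0.128   0.2521] rpy [ 3.1404 -0.0048  0.2693] t 22.9 F [ 0.1  0.3 -0.1] w 0.0722
tool delta mm [-25.6 258.5  52.3]
rotvec tool [ 0.0006 -0.0049  0.2693]
```

View pics/w13.png

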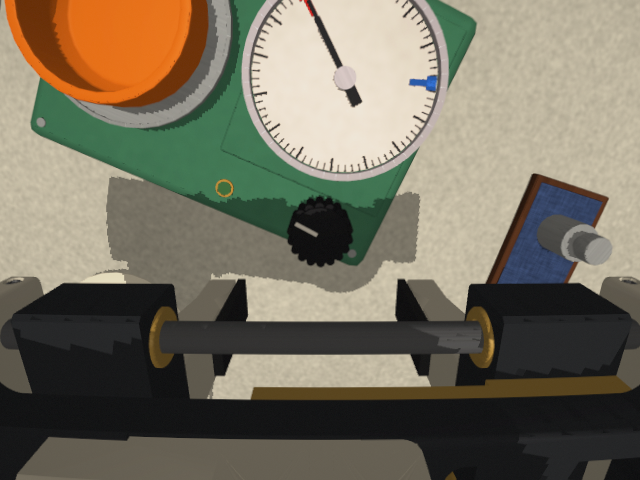

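View pics/s13.png

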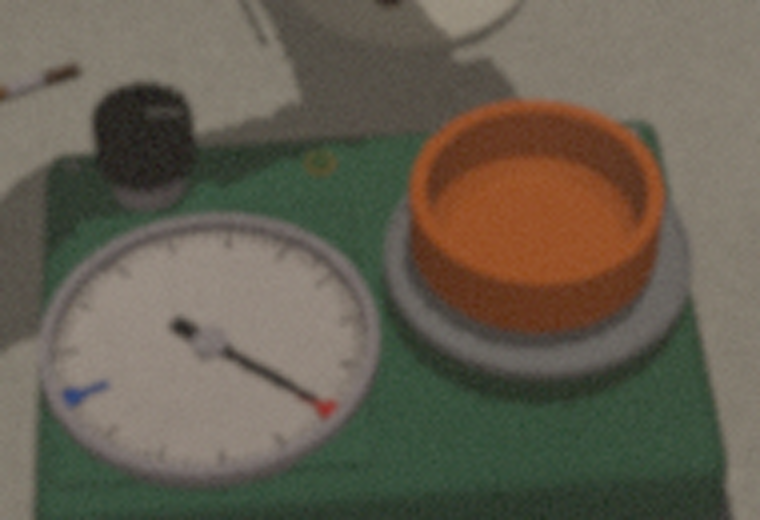

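step_arm(commands="-4 43 0 0 0 0;-4 43 0 0 0 0;-4 43 0 0 0 0;-4 43 0 0 0 0;-5 43 20 0 0 0;-5 43 30 0 0 0;0 0 0 0 0 0;0 0 0 0 0 0", jaw=60)

```text
t: 24.05
eef_pos: [0.5355, -0.3835, 0.1982]
ee_rot: [-3.14, 0.002, 0.269]
force: [0.7, 0.2, 0.9]
width: 0.0596
```

```bash
python3 -c "
from h import *
import pickle
delta(.538,-.384,.085,.27)
s=get_state();p=grab_frame('wrist');save(p,'w14')
b=grab_frame('top');save(b,'t14',6,(335,130,425,215))
pickle.dump((p,s,b),open('w14.pkl','wb'))
print(proj(p,np.array([[.538,-.384,.082],[.45,-.39,.064]]),s))
"
```

```text
pos [ 0.5355 -0.3835  0.1982] rpy [-3.1402e+00  2.1000e-03  2.6860e-01] t 24.05 F [0.7 0.2 0.9] w 0.0596
tool delta mm [  2.6   1.3 113.2]
rotvec tool [-0.0014  0.0021 -0.0014]
[[322.56012475 238.47462684]
 [301.41389106 330.35823277]]
```

View pics/w14.png

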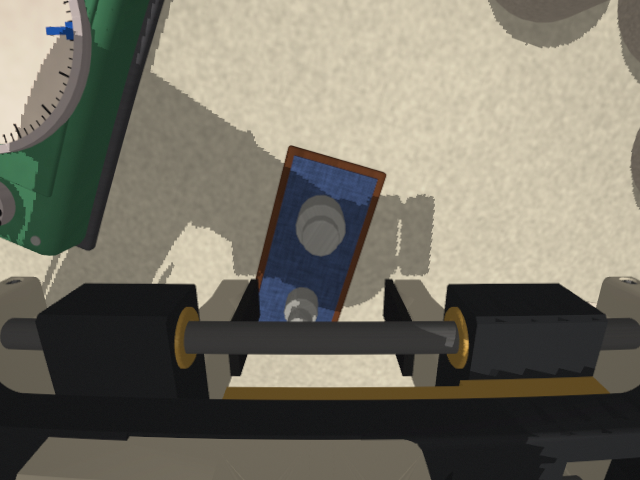

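View pics/t14.png

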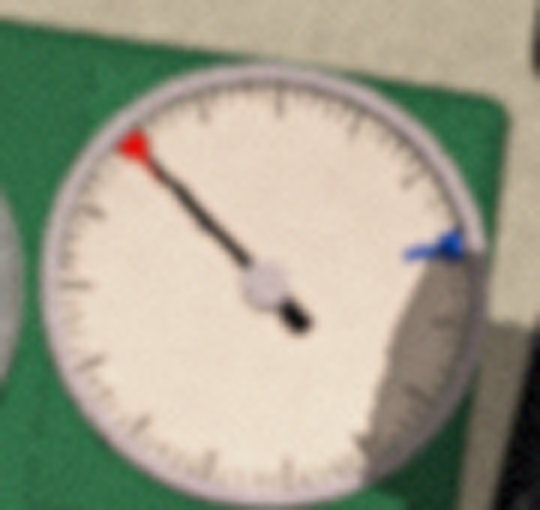

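step_arm(commands="4 0 30 0 0 0;0 0 35 0 0 0;0 0 30 0 0 0;0 0 13 0 0 0;0 0 5 0 0 0;0 0 0 0 0 0")

```text
t: 24.9
eef_pos: [0.5405, -0.3825, 0.0876]
ee_rot: [3.141, -0.001, 0.27]
force: [-0.2, 0.6, 0.8]
width: 0.0601
```

step_arm(commands="0 0 0 0 0 0;0 0 0 0 0 0;0 0 0 0 0 0;0 0 0 0 0 0;0 0 0 0 0 0", jaw=18, grip_force=30)

```text
t: 25.52
eef_pos: [0.5399, -0.3823, 0.0867]
ee_rot: [-3.141, 0.0, 0.269]
force: [-1.2, 2.4, 2.5]
width: 0.0272
```

step_arm(commands="0 0 -10 0 0 0;0 0 -35 0 0 0;0 0 -45 0 0 0;0 0 -45 0 0 0;0 0 -30 0 0 0;0 0 0 0 0 0")

```text
t: 26.28
eef_pos: [0.5407, -0.383, 0.2544]
ee_rot: [3.139, -0.004, 0.269]
force: [0.4, 0.1, -5.3]
width: 0.0271
```

step_arm(commands="20 -44 0 0 0 0;20 -44 0 0 0 0;20 -44 0 0 0 0;20 -44 0 0 0 0;20 -44 0 0 0 0;20 -44 0 0 0 0;20 -44 0 0 0 0;20 -44 0 0 0 0")

```text
t: 27.28
eef_pos: [0.5995, 0.0009, 0.2495]
ee_rot: [-3.141, 0.003, 0.269]
force: [0.7, -0.3, -4.5]
width: 0.0274
```

step_arm(commands="14 -30 0 0 0 0;7 -15 0 0 0 0;0 0 0 0 0 0;0 0 0 0 0 0;0 0 0 0 0 0")

```text
t: 27.9
eef_pos: [0.6085, 0.0473, 0.2514]
ee_rot: [3.142, 0.0, 0.268]
force: [0.5, -0.2, -4.2]
width: 0.0274
```

```bash
python3 -c "
from h import *
import pickle
delta(.609,.0495,.25,.27)
s=get_state();p=grab_frame('wrist');save(p,'w15')
a=grab_frame('scene');save(a,'s15',3,(200,180,400,370))
pickle.dump((p,s,a),open('w15.pkl','wb'))
"
```

```text
pos [0.6085 0.0473 0.2514] rpy [3.1415e+00 5.0000e-04 2.6800e-01] t 27.9 F [ 0.5 -0.2 -4.2] w 0.0274
tool delta mm [ 1.  -2.   1.4]
rotvec tool [ 0.0001  0.0005 -0.002 ]
```

View pics/w15.png

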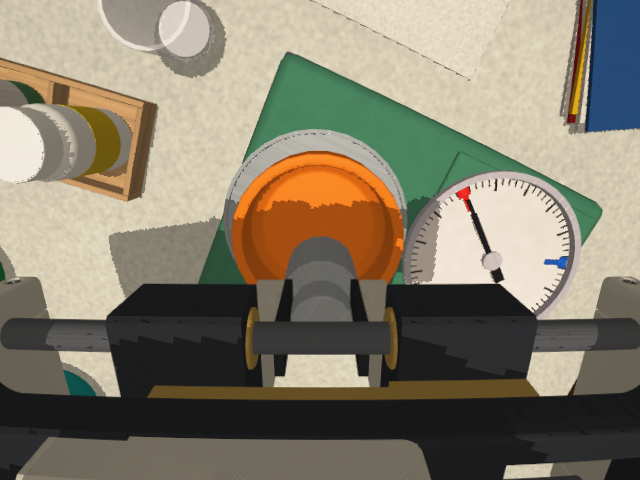

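View pics/s15.png

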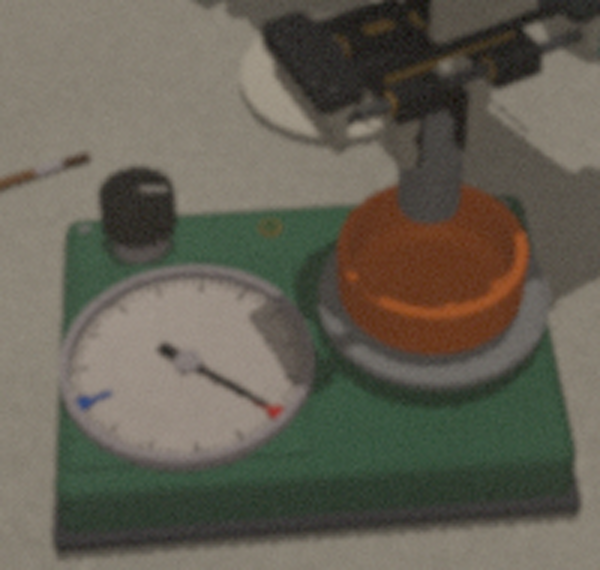

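step_arm(commands="0.5 -1.5 20 0 0 0;0 0 25 0 0 0;0 0 15 0 0 0;0 0 8 0 0 0;0 0 3 0 0 0;0 0 2 0 0 0;0 0 2 0 0 0;0 0 0 0 0 0")

```text
t: 29.0
eef_pos: [0.6089, 0.05, 0.1768]
ee_rot: [-3.142, -0.0, 0.269]
force: [-0.3, 0.6, -4.4]
width: 0.0273
```

step_arm(commands="0 0 1.5 0 0 0;0 0 1 0 0 0;0 0 1 0 0 0;0 0 1 0 0 0;0 0 0 0 0 0")

```text
t: 29.62
eef_pos: [0.6088, 0.0499, 0.1719]
ee_rot: [3.142, 0.0, 0.269]
force: [-0.2, -0.3, -5.5]
width: 0.0272
```

step_arm(commands="0 0 1 0 0 0;0 0 1 0 0 0;0 0 1 0 0 0;0 0 0 0 0 0;0 0 0 0 0 0")

```text
t: 30.25
eef_pos: [0.6089, 0.05, 0.1692]
ee_rot: [3.142, -0.0, 0.269]
force: [-1.0, -0.8, -3.4]
width: 0.0273
```

step_arm(commands="0 0 1 0 0 0;0 0 1 0 0 0;0 0 1 0 0 0;0 0 0 0 0 0;0 0 0 0 0 0")

```text
t: 30.88
eef_pos: [0.609, 0.05, 0.1662]
ee_rot: [3.142, -0.0, 0.269]
force: [-1.1, 1.1, -0.7]
width: 0.0273
```

```bash
python3 -c "
from h import *
a=grab_frame('scene');save(a,'s16',4,(210,200,400,345))
"
```

```text
(no output)
```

View pics/s16.png

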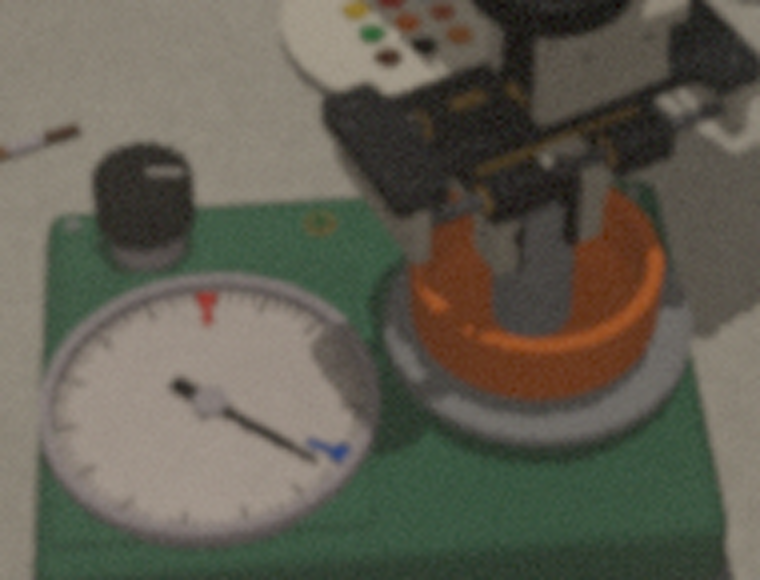

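step_arm(commands="0 0 0 0 0 0;0 0 0 0 0 0;0 0 0 0 0 0;0 0 -15 0 0 0;0 0 -40 0 0 0;0 0 -50 0 0 0;-40 0 -30 0 0 0;-50 0 0 0 0 0", jaw=56)

```text
t: 31.92
eef_pos: [0.5229, 0.0261, 0.3046]
ee_rot: [3.141, -0.005, 0.269]
force: [-0.0, 0.6, -0.1]
width: 0.0558
```

step_arm(commands="-30 0 0 0 0 0;0 0 0 0 0 0;0 0 0 0 0 0")

```text
t: 32.3
eef_pos: [0.4937, 0.0182, 0.3022]
ee_rot: [-3.142, -0.002, 0.269]
force: [-0.1, 0.1, 1.3]
width: 0.056
```

```bash
python3 -c "
from h import *
import pickle
s=get_state();p=grab_frame('wrist');save(p,'w17')
a=grab_frame('scene');save(a,'s17',3,(200,170,400,370));save(a,'s17d',6,(215,260,310,340));save(a,'s17f')
b=grab_frame('top');save(b,'t17');save(b,'t17d',6,(335,130,425,215))
pickle.dump((p,s,a,b),open('w17.pkl','wb'))
delta(0,0,0)
"
```

```text
pos [0.4939 0.0182 0.301 ] rpy [3.1414e+00 3.0000e-04 2.6920e-01] t 32.45 F [ 0.3 -0.3 -0.9] w 0.0561
tool delta mm [-480.8 -113.8  301.1]
```

View pics/w17.png

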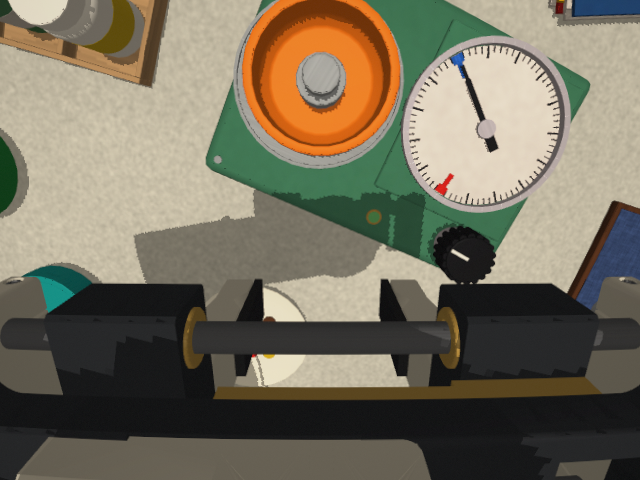

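View pics/s17.png

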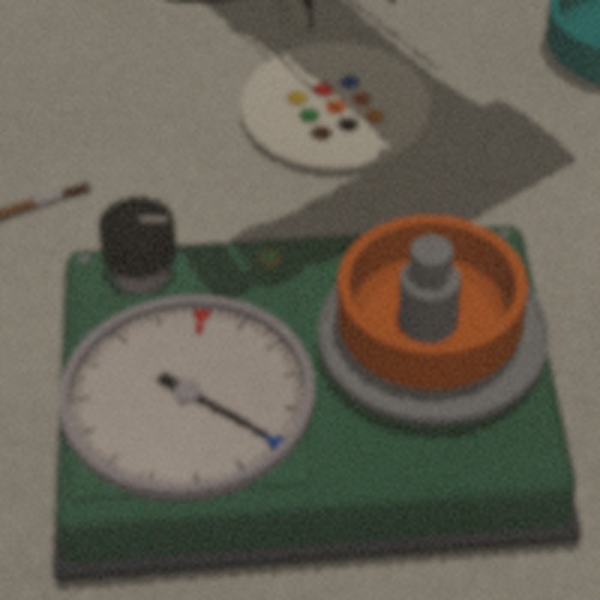

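View pics/t17.png

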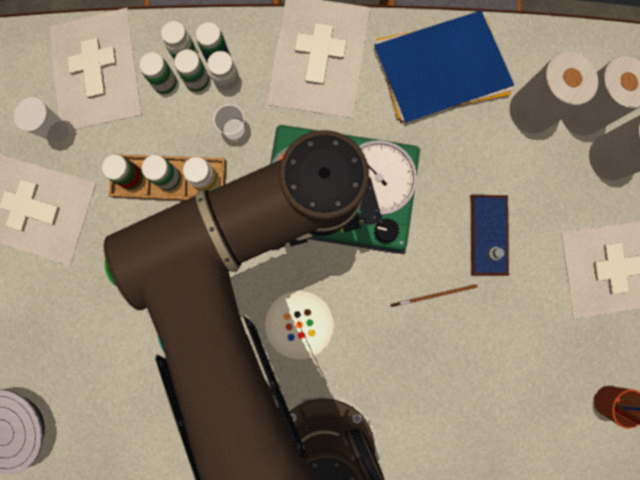

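View pics/t17d.png

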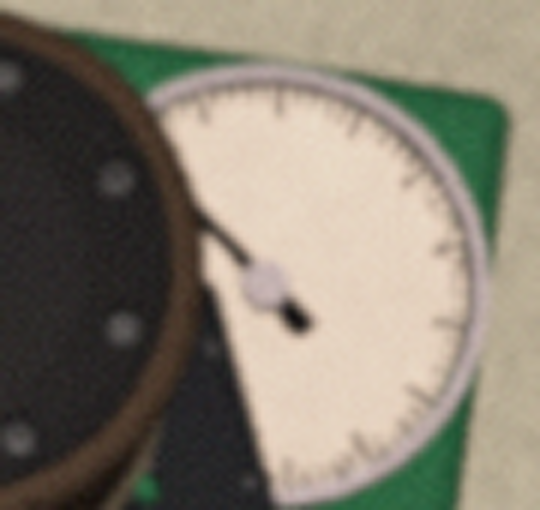

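View pics/s17f.png

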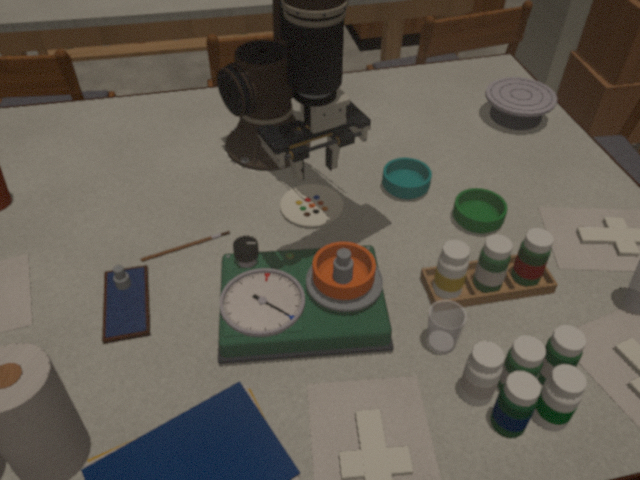

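The blue mark lies on the pointer tip (wrist (458,60), scene crop (273,440)). The weight stands upright in the bowl, the jar is in its place, and nothing else has moved. I hand it in.

```bash
python3 -c "
from h import *
print(job_done(), get_state()['t'])"
```

```text
the job is handed in; nothing more can be done
the job is handed in; nothing more can be done
```

The job is handed in at about 32.5 s of the 72 s allowed; the interface gave no verdict.

- **Jar:** I moved the yellow-labelled jar into the free tray place. The images put it upright and about 4 mm or less from the centre.
- **Bowl:** The orange bowl stands near the middle of the pan, a few mm off at most.
- **Tare:** I turned the knob 1.84 rad and let go. In the scene and top views the pointer lay along the red mark before and after letting go, and the wrist view showed the same with the tip cut off.
- **Weight:** I lowered the 500 g weight in 1 mm steps. While I was still holding it, the blue mark read slightly past the pointer because I was pressing a little; after release it came back onto the pointer tip in the wrist and scene views.
- **Pan:** It was never pushed near its stop.
- **Other things:** The green jars, small weight and brush look unmoved in the last top and scene pictures.

**Disagreements:** The scene and top cameras differed by 3–5 mm in position and about 0.05 rad in the dial angles. I therefore averaged them for the knob turn and trusted how the pointer and mark lined up in the pictures. In the last top view the arm hid the mark and the pointer tip.

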